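# Fetch the highlighter from the blocked drawer

### The job

I need the yellow highlighter, but the half-open drawer it lies in cannot be pulled out far enough to get at it while the cream pot, the earbud case and the round tin stand in front. Stand those three on the grey felt mat out of the way, pull the drawer all the way open and lay the yellow highlighter lengthwise on the middle of the navy notebook's cover. Leave the pink one in the drawer, shut the drawer fully, and then put the three things back on the very spots where they stood at the start.

Things in the scene. Friction and masses are not known exactly. Their poses are not given: they have to be found in the camera images.
- cream_pot_mid (a point): round cream pot with a red lid and a white printed jar, 58 mm across, 50 mm tall, upright; point at its centre, 25 mm above its underside; z up
- earbud_case_mid (a point): white rounded earbud case standing upright, 26 mm thick along its x, 60 mm long along its y, 42 mm tall; its lid is shut and does not open; point at its centre, 21 mm above its underside
- clip_tin_mid (a point): round flat tin, bronze lid on a whitish base, 57 mm across, 20 mm tall, lid fixed; point at its centre, 10 mm above its underside; z up
- yellow_pen_mid (a point): yellow highlighter lying flat in the drawer, 22 mm wide along its x, 116 mm long along its y, about 16 mm thick, 18 g; does not roll; point at its centre, 8 mm above its underside
- pink_pen_mid (a point): pink highlighter, of the same size and axes, lying beside the yellow one in the drawer (which of the two lies on which side varies); it stays in the drawer
- drawer (a joint): how far the drawer of the small light-wood desk unit stands out, m: 0 shut, 0.125 fully out, about 0.063 at the start. It slides level (-x of the pull opens), stays where it is left, needs about 2 N. The unit, 160 mm deep, 280 wide, 50 tall, is fixed; sticky notes and keys fixed on its top reach 66 mm above the desk
- drawer_pull (a point): centre of the dark fin that is the drawer's pull, 24 mm deep (x), 12 thick (y), 26 tall, 27 above the desk; x points into the unit, z up. Front board: outer face 12 mm behind this point (+x), 8 thick, top 44 above the desk. Drawer floor 10 mm above the desk, 258 wide inside. The unit's roof begins 20 mm + the drawer's opening behind this point
- felt_mat: grey felt mat with white stitching, 260 mm (its x) by 170 mm (its y), 6 mm thick, fixed; origin at the centre of its underside
- cover_mid (a point): middle of the cover of the closed navy notebook, which lies fixed on the desk; the cover is 240 mm long (x) by 170 mm (y); point on its upper face, 20 mm above the desk; its x axis is the notebook's long direction
Things that resemble listed ones, but are neither listed nor needed, are in the scene too. Of the things that look like the part that bears clip_tin_mid, the largest one is meant.

How it is judged:
On the way, in this order (a step that is already met when the one before it is completed fails the run):
1. the cream pot, the earbud case and the tin all stand on the felt mat, upright (x of cream_pot_mid in the frame of felt_mat between -0.125 and 0.125 m and y of cream_pot_mid in the frame of felt_mat between -0.08 and 0.08 m and z of cream_pot_mid in the frame of felt_mat between 0.025 and 0.037 m and angle between each of cream_pot_mid, earbud_case_mid, clip_tin_mid's own z axis and vertical below 0.2 rad and x of earbud_case_mid in the frame of felt_mat between -0.125 and 0.125 m and y of earbud_case_mid in the frame of felt_mat between -0.08 and 0.08 m and z of earbud_case_mid in the frame of felt_mat between 0.021 and 0.033 m and x of clip_tin_mid in the frame of felt_mat between -0.125 and 0.125 m and y of clip_tin_mid in the frame of felt_mat between -0.08 and 0.08 m and z of clip_tin_mid in the frame of felt_mat between 0.01 and 0.022 m), for 0.2 s.
2. the drawer is pulled open to 95 mm or more while the three stand on the mat (all of step 1 and value of joint drawer above 0.095 m), for 0.1 s.
3. the yellow highlighter lies lengthwise on the middle of the notebook's cover, let go (x of yellow_pen_mid in the frame of cover_mid between -0.015 and 0.015 m and y of yellow_pen_mid in the frame of cover_mid between -0.015 and 0.015 m and z of yellow_pen_mid in the frame of cover_mid between 0.002 and 0.016 m and angle between the y axis of yellow_pen_mid and the x axis of cover_mid, either way round below 0.2 rad and contact force between the fingers and anything else below 0.3 N), for 0.2 s.
4. the drawer is shut to within 5 mm (value of joint drawer below 0.005 m), for 0.2 s.
At the end, for the whole second after the job is handed in: Pot, earbud case and tin upright, each within 15 mm of where it stood at the start; yellow highlighter on the notebook, within 15 mm (each way) of the cover's middle and 0.2 rad of its long direction; pink one in the drawer; drawer shut to within 5 mm (distance of each of cream_pot_mid, earbud_case_mid, clip_tin_mid from where it was at the start of the episode below 0.015 m and angle between each of cream_pot_mid, earbud_case_mid, clip_tin_mid's own z axis and vertical below 0.2 rad and x of yellow_pen_mid in the frame of cover_mid between -0.015 and 0.015 m and y of yellow_pen_mid in the frame of cover_mid between -0.015 and 0.015 m and z of yellow_pen_mid in the frame of cover_mid between 0.002 and 0.016 m and angle between the y axis of yellow_pen_mid and the x axis of cover_mid, either way round below 0.2 rad and x of pink_pen_mid in the frame of drawer_pull between 0.012 and 0.15 m and z of pink_pen_mid in the frame of drawer_pull between -0.02 and 0 m and value of joint drawer below 0.005 m); the robot touches nothing.
It fails at once if the pink highlighter is lifted out of the drawer (z of pink_pen_mid in the frame of drawer_pull above 0.04 m).
It fails at once if the cream pot, the earbud case or the tin is knocked over (angle between any of cream_pot_mid, earbud_case_mid, clip_tin_mid's own z axis and vertical above 1 rad).
It also fails if it takes over 147 s, if anything falls off the work surface, if the arm or the gripper's body presses on something with over 40 N, if the wrist force passes 120 N, or if a joint passes its speed limit or range.

### The arm

A 6-joint arm with a two-finger parallel gripper is mounted at the origin on a cart in front of the work surface, level with it; the furniture and walls round the work are solid. World frame = base frame: x ahead of the robot, y to its left, z up, the work surface at z = 0. Lengths are in m, angles in rad, forces in N, time in s.
With the tool pointing down it reaches from about 0.3 to 0.775 m from the base axis. Payload 14.6 kg.
Tool frame: the origin (TCP) lies on the centre line of the jaws, within the pads' length; the fingertips stand 8 mm ahead of it and the grasp point (between the pads) lies 11 mm behind it; z points along the fingers, y is the line along which they close (so a half turn about z gives the same grasp; the last joint's range is limited). The gripper opens to 85 mm and grips with 20 to 120 N. Pads are 22 mm wide; open, the fingers measure 114 mm over their backs; the gripper's body (76 mm by 85 mm) begins 54 mm behind the grasp point. The pads swing forward as they close: fully open they stand 13 mm farther back than shut.
Start: joints at [1.135, 0.3, 1.521, -0, 1.321, -0.067], TCP at [0.198, 0.513, 0.239] pointing down, gripper open.
Joint ranges: [-3.03, 3.03], [-0.79, 2.21], [0.23, 2.52], [-1.04, 4.18], [0, 3.07], [-2.55, 2.55]. Speed limits (rad/s): [2.22, 2.22, 2.57, 3.14, 3.14, 3.14].

### API

Orientations are given as a unit quaternion [w, x, y, z].
In Python, from plant import observe, vision, ticket gives the robot as it stands.
- The arm moves only by the tool send_rows, never from a script. Its argument "deltas" is a list that holds one entry, the list of rows, each a list of 7 numbers: the shift along the tool's x, y, z in mm, then the turn, a rotation vector about the tool's x, y, z in degrees, then the opening, from -1 (shut) to 1 (fully open). In form: [[[dx, dy, dz, wx, wy, wz, grip], ...]]. A call has 1 to 5 rows; each row is the pose to reach, as a shift and turn from the pose commanded when the call began, along the tool's axes at that moment; what a row does not reach only later rows make up. A row lasts 1/12 s, in which the tool goes at most 41.7 mm and 7.16 degrees, less where a joint would pass 70% of its speed; a pose out of reach is approached as far as the arm can. A call with a gripper value outside its range is refused whole. The fingers move at their own pace and stop on an object; "squeeze" is the grip in N (left out, the last holds). Time passes only in rows, so rows that repeat a pose let the fingers close. It gives the time, the measured TCP pose, the force, the opening and the grip force at its end, in the units of the state.
- observe(): the state, without advancing time (a new reading comes with each control period).
- vision.read_camera(name): name is "scene" or "top"; returns the picture (420x560x3 uint8, blue, green, red); there is no depth.
- vision.camera_params(name): a dict with "mtx" (3x3 intrinsics, pixels), "pose" (4x4, takes a point from camera to world coordinates). Camera axes: x right, y up, looking along -z (the intrinsics and any distortion apply to the point x, -y, -z); pixel columns grow to the right and rows downward; lengths in m; the calibration is good to about 2 mm. A picture is of the moment at which its call begins. camera_params takes no time and is no camera call.
- ticket.finish_job(): hands the job in; it is judged then, once.
The state is a dict: "time": time; "qpos": joint angles; "joint_vel": joint speeds; "tau": joint torques, N m; "ee_pos": TCP position; "tool_rot": TCP orientation; "contact_force": force on the tool from outside, world axes, zero at the start; "ft_torque": the same for the moment, N m; "grip_width": finger opening in m; "grasp_force": force on a finger pad.
Only numpy, scipy, OpenCV 4.12 (cv2) and the standard library are available. Lean on these libraries where they do the work, as an engineer would, in place of code of your own. Each camera call takes 0.05 s, during which the arm holds its last target. There are 200 camera calls.

## Working session

There is one attempt and no reset: what is moved stays moved. The work goes in short steps, Python scripts to look and compute and a tool call to move; the robot and the scene stay as the last step left them, time stands still between calls to the robot, and variables do not carry over. Pictures are saved under pics/ and viewed, at most 14 in all, crops included, and the job is handed in when it is done.

Besides the shell and the picture viewer there is one more tool, called after "Request:" as name([rows], argument=value, ...), one row to a line, values as JSON. send_rows: Moves the arm, as the interface text tells. Its arguments: {"type":"object","properties":{"deltas":{"type":"array"},"squeeze":{"type":"number"}},"required":["deltas"]}

```bash
mkdir -p pics; ls
python3 - <<'E'
from plant import observe, vision, ticket
import cv2,numpy as np
np.set_printoptions(precision=4,suppress=True)
for n in("scene","top"):
    cv2.imwrite(f"pics/{n}0.png",vision.read_camera(n))
    p=vision.camera_params(n); print(n,p)
print(observe())
E
```

```text
pics
scene {'mtx': array([[416.1462,   0.    , 278.26  ],
       [  0.    , 416.1462, 211.3864],
       [  0.    ,   0.    ,   1.    ]]), 'pose': array([[ 0.5253,  0.3961, -0.7531, -0.2984],
       [-0.8509,  0.249 , -0.4626, -0.4776],
       [ 0.0043,  0.8838,  0.4678,  0.547 ],
       [ 0.    ,  0.    ,  0.    ,  1.    ]])}
top {'mtx': array([[384.2541,   0.    , 284.9289],
       [  0.    , 384.2541, 210.9757],
       [  0.    ,   0.    ,   1.    ]]), 'pose': array([[ 0.024 ,  0.9861, -0.1647,  0.3217],
       [-0.9997,  0.0246,  0.0013,  0.0103],
       [ 0.0053,  0.1646,  0.9863,  0.9387],
       [ 0.    ,  0.    ,  0.    ,  1.    ]])}
{'time': 0.1, 'qpos': array([ 1.1354,  0.3004,  1.5215, -0.    ,  1.3207, -0.0666]), 'joint_vel': array([ 0.0014, -0.0024, -0.0001, -0.0007,  0.0006,  0.0001]), 'tau': array([  0.0014, -54.4384, -36.2367,  -0.    ,   0.0031,  -0.0001]), 'ee_pos': array([0.1982, 0.5128, 0.2388]), 'tool_rot': array([-0.0001,  0.1834,  0.983 , -0.0005]), 'contact_force': array([ 1.2203, -0.1842, -1.1601]), 'ft_torque': array([-0.0022, -0.0269, -0.0352]), 'grasp_force': 0.0, 'grip_width': 0.08556477817496905}
```

View pics/scene0.png

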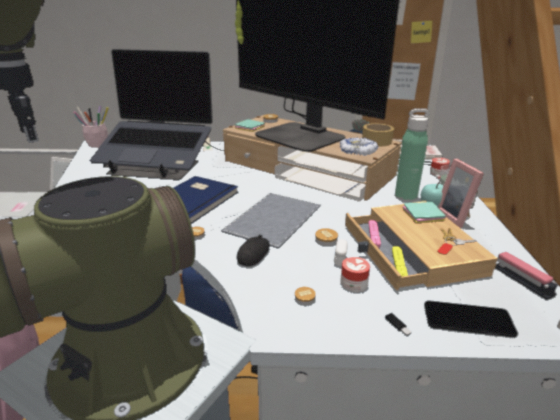

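View pics/top0.png

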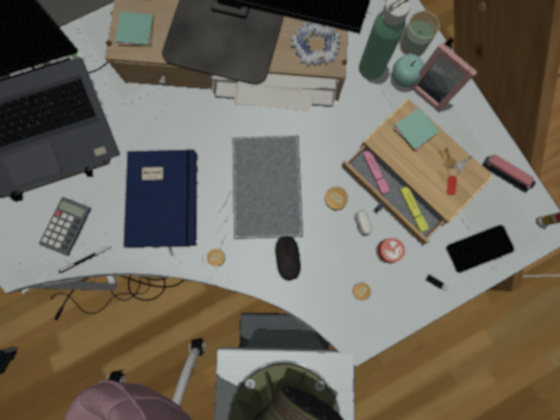

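The top view shows tin candidates at (336,198), (361,291) and (216,257). The first looks largest and is the one in front of the drawer. The cream pot is at (392,250); there is a red-lidded jar behind the unit in the scene view at (440,163). The earbud case is at (364,222), and the mouse at (288,258) is not needed. The yellow pen is at (414,208) and the pink at (376,171). The mat is at (267,187) and the notebook at (160,198). I'll check the choice in one close crop.

```bash
cat > h.py <<'E'
import numpy as np, cv2
from plant import observe, vision
from scipy.spatial.transform import Rotation as R
np.set_printoptions(precision=4,suppress=True)
def world(n,uv,z):
    p=vision.camera_params(n);K=p["mtx"];T=p["pose"]
    uv=np.atleast_2d(np.asarray(uv,float))
    d=np.c_[(uv[:,0]-K[0,2])/K[0,0],-(uv[:,1]-K[1,2])/K[1,1],-np.ones(len(uv))]@T[:3,:3].T
    return T[:3,3]+d*((z-T[2,3])/d[:,2])[:,None]
def proj(n,P):
    p=vision.camera_params(n);K=p["mtx"];T=p["pose"]
    c=(np.atleast_2d(P)-T[:3,3])@T[:3,:3]
    return np.c_[K[0,0]*c[:,0]/-c[:,2]+K[0,2],K[1,1]*-c[:,1]/-c[:,2]+K[1,2]]
def save(n,name,box,s):
    im=vision.read_camera(n);x0,y0,x1,y1=box
    cv2.imwrite("pics/"+name,cv2.resize(im[y0:y1,x0:x1],None,fx=s,fy=s,interpolation=cv2.INTER_CUBIC))
E
python3 - <<'E'
from h import *
save("top","c1.png",(320,140,460,310),3.5) 
im=cv2.imread("pics/top0.png");h=cv2.cvtColor(im,cv2.COLOR_BGR2HSV)
def blob(m,box,name):
    x0,y0,x1,y1=box;mm=np.zeros(m.shape,np.uint8);mm[y0:y1,x0:x1]=m[y0:y1,x0:x1]
    c=max(cv2.findContours(mm,cv2.RETR_EXTERNAL,cv2.CHAIN_APPROX_NONE)[0],key=cv2.contourArea)
    print(name,cv2.contourArea(c),cv2.minAreaRect(c),cv2.boundingRect(c));return cv2.minAreaRect(c)
H,S,V=h[...,0],h[...,1],h[...,2]
for nm,m,box,z in [("yel",(H>24)&(H<36)&(S>150),(390,170,440,240),.026),("pink",((H>150)&(S>90)),(350,140,400,200),.026),
 ("potred",((H<8)|(H>170))&(S>110),(370,230,415,275),.05),("tin1",(H>5)&(H<25)&(S>90),(320,180,352,215),.02),("tin2",(H>5)&(H<25)&(S>90),(345,275,380,305),.02),("tin3",(H>5)&(H<25)&(S>90),(200,240,235,275),.02),
 ("mat",(V<150),(225,125,310,236),.006),("book",(H>100)&(H<130)&(S>100)&(V<110),(110,140,205,255),.02)]:
    r=blob((m*255).astype(np.uint8),box,nm); print(world("top",r[0],z), "\n",world("top",cv2.boxPoints(r),z))
E
```

```text
Traceback (most recent call last):
ValueError: max() iterable argument is empty
```

View pics/c1.png

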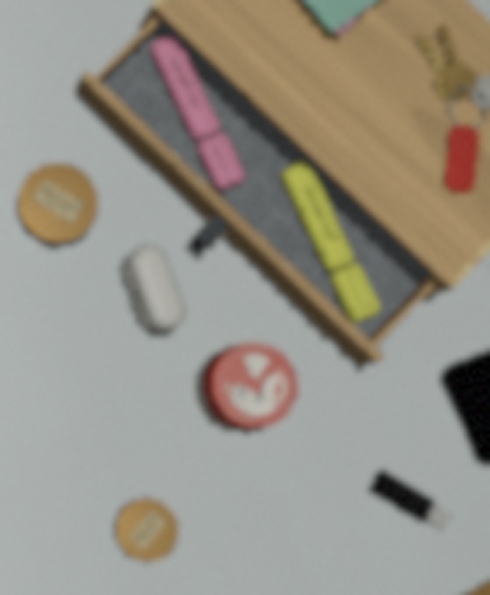

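The crop (origin (320,140), scale 3.5) shows the tin at (57,203), clearly larger than the other one at (146,529). The case is at (153,288), the pot at (252,387) and the dark pull at (207,237). The front board runs from (83,85) to (375,355), with pink on the left and yellow on the right.

```bash
cat > seg.py <<'E'
from h import *
def mrect(m,box):
    x0,y0,x1,y1=box;mm=np.zeros(m.shape,np.uint8);mm[y0:y1,x0:x1]=m[y0:y1,x0:x1]*255
    cs=cv2.findContours(mm,cv2.RETR_EXTERNAL,cv2.CHAIN_APPROX_NONE)[0]
    return max(cs,key=cv2.contourArea) if cs else None
E
python3 - <<'E'
from seg import *
im=cv2.imread("pics/top0.png");h=cv2.cvtColor(im,cv2.COLOR_BGR2HSV).astype(int)
print("hsv px", [ (p,h[p[1],p[0]]) for p in [(414,208),(376,171),(384,256),(336,198),(267,187),(300,100),(140,220),(364,222),(345,240)]])
H,S,V=h[...,0],h[...,1],h[...,2]
for nm,m,box,z in [("yel",(H>22)&(H<36)&(S>130),(396,180,434,240),.026),("pink",((H>150)&(S>60)),(355,145,395,200),.026),
 ("potred",((H<10)|(H>170))&(S>80),(370,230,415,275),.05),("tin1",(S>80),(320,180,352,215),.02),("tin2",(S>80),(345,275,380,305),.02),("tin3",(S>80),(200,240,235,275),.02),
 ("mat",(V<145),(225,125,310,236),.006),("book",(S>80)&(V<130),(110,140,205,255),.02),("case",(V>195),(350,205,376,238),.042)]:
    c=mrect(m,box)
    if c is None: print(nm,"none");continue
    r=cv2.minAreaRect(c); P=world("top",cv2.boxPoints(r),z)
    print(nm,cv2.contourArea(c),r,"mid",world("top",r[0],z)[0],"sides",np.linalg.norm(P[1]-P[0]),np.linalg.norm(P[2]-P[1]),"angs",np.degrees(np.arctan2(*(P[1]-P[0])[1::-1])))
f=lambda x,y:(320+x/3.5-.36,140+y/3.5-.36)
A=world("top",[f(83,85),f(375,355)],.044);print("front",A,np.degrees(np.arctan2(*(A[1]-A[0])[1::-1])),"pull",world("top",f(207,236),.04))
E
```

```text
hsv px [((414, 208), array([ 30, 136, 165])), ((376, 171), array([170,  82, 175])), ((384, 256), array([  4, 113, 162])), ((336, 198), array([ 23,  67, 155])), ((267, 187), array([ 96,  12, 105])), ((300, 100), array([ 27,  14, 163])), ((140, 220), array([113, 138,  59])), ((364, 222), array([ 30,   9, 179])), ((345, 240), array([ 72,   7, 172]))]
yel 299.5 ((413.74334716796875, 208.38592529296875), (46.150108337402344, 8.205721855163574), 64.88516235351562) mid [ 0.4881 -0.3017  0.026 ] sides 0.020523887439743815 0.11067828217386849 angs -63.49361821228348
pink 381.5 ((375.8271179199219, 171.3500518798828), (47.0062255859375, 9.77244758605957), 65.37643432617188) mid [ 0.5781 -0.2115  0.026 ] sides 0.024748546278001923 0.11679372506264502 angs -63.415709704365746
potred 452.0 ((390.5, 250.5), (23.0, 25.0), 90.0) mid [ 0.3836 -0.2367  0.05  ] sides 0.058083819731030384 0.05300131439130793 angs -88.59594773850326
tin1 344.0 ((336.0, 198.0), (22.0, 20.0), 90.0) mid [ 0.5102 -0.1147  0.02  ] sides 0.04905970268511302 0.05474638570464553 angs -88.55397102043823
tin2 199.5 ((361.25, 291.25), (16.26345443725586, 15.55634880065918), 45.0) mid [ 0.2887 -0.1744  0.02  ] sides 0.036801177625293294 0.0372455636238329 angs -45.01236561151559
tin3 187.0 ((215.5, 257.5), (15.0, 15.0), 90.0) mid [0.359  0.1712 0.02  ] sides 0.03568562619908706 0.035398734072904316 angs -88.60458855519416
mat 6587.0 ((266.5498962402344, 186.04678344726562), (100.1414566040039, 68.73843383789062), 88.15238952636719) mid [0.5391 0.0563 0.006 ] sides 0.17472088063207916 0.2557059400714458 angs -86.5738201607822
book 6292.5 ((160.0, 198.5), (95.0, 70.0), 90.0) mid [0.4983 0.3137 0.02  ] sides 0.17359419855802166 0.2359760744568133 angs -88.52377003996926
case none
front [[ 0.5896 -0.129   0.044 ]
 [ 0.4081 -0.3237  0.044 ]] -132.98939174265163 pull [[ 0.4867 -0.2138  0.04  ]]
```

```bash
cat > ov.py <<'E'
from h import *
import sys
def circ(c,r,z):
    t=np.linspace(0,2*np.pi,40);return np.c_[c[0]+r*np.cos(t),c[1]+r*np.sin(t),0*t+z]
def rect(c,a,lx,ly,z):
    q=np.array([[1,1],[1,-1],[-1,-1],[-1,1],[1,1]])*[lx/2,ly/2];s,k=np.sin(a),np.cos(a)
    return np.c_[q@np.array([[k,s],[-s,k]])+c[:2],np.full(5,z)]
def draw(n,im,box,s,curves):
    x0,y0,x1,y1=box
    o=cv2.resize(im[y0:y1,x0:x1],None,fx=s,fy=s,interpolation=cv2.INTER_CUBIC)
    o=cv2.convertScaleAbs(o,alpha=1.7,beta=-120)
    for c in curves:
        p=((proj(n,c)-[x0,y0]+.5)*s).astype(np.int32);cv2.polylines(o,[p],False,(255,0,255),1)
    return o
E
python3 - <<'E'
from ov import *
a=np.radians(-43);ex=np.array([np.cos(a),np.sin(a)])
pull=np.array([.4867,-.2138]);pc=np.radians(20)
pot=world("top",(391.4,249.9),.05)[0];tin=world("top",(336.1,197.9),.018)[0];case=world("top",(364.0,222.3),.042)[0]
print(pot,tin,case)
C=[circ(pot,.029,.05),circ(pot,.029,0),circ(tin,.0285,.02),circ(tin,.0285,0),rect(case,pc,.06,.026,.042),rect(case,pc,.06,.026,0),
 rect(pull,a,.024,.012,.040),rect(pull+ex*.016,a,.008,.28,.044),rect(pull+ex*(.02+.063+.08),a,.16,.28,.05)]
A=draw("top",cv2.imread("pics/top0.png"),(320,140,450,280),4,C)
B=draw("scene",cv2.imread("pics/scene0.png"),(300,190,440,300),4,C)
cv2.imwrite("pics/ovA.png",A);cv2.imwrite("pics/ovB.png",B)
E
```

```text
[ 0.3851 -0.2388  0.05  ] [ 0.5109 -0.1152  0.018 ] [ 0.449  -0.1778  0.042 ]
```

View pics/ovA.png

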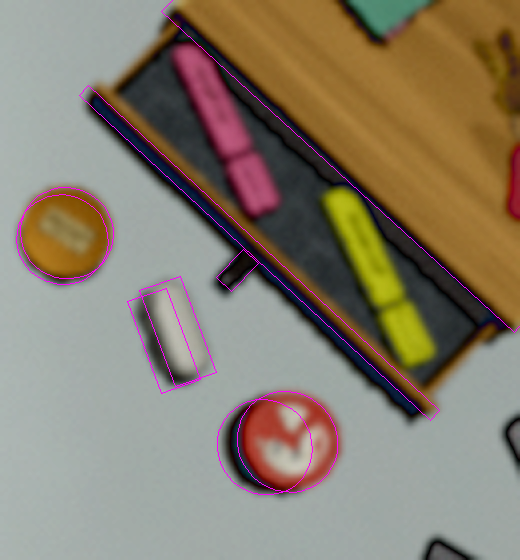

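View pics/ovB.png

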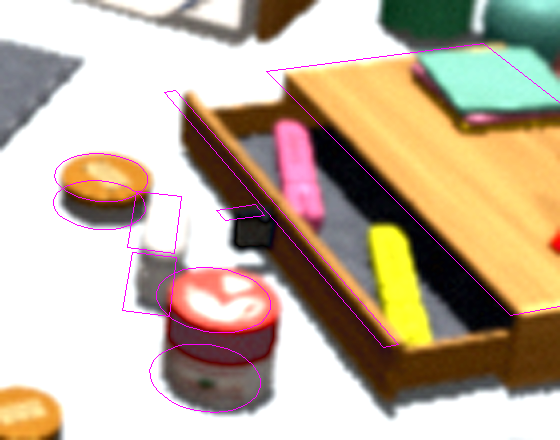

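In the overlay the top view fits, and the scene view sits about 2.5 px left of the objects, so I shift all points by about (+1.5, −2.5) mm as a compromise. The three objects stand in a row parallel to the drawer front, 88 mm apart.

```bash
cat > plan.py <<'E'
from h import *
def plan(wps,mm=32,deg=6.5):
    """wps: (x,y,z,yaw_deg) of TCP, tool down; rotation limited to <180 per leg"""
    s=observe();p=s["ee_pos"].copy();r=R.from_quat(np.r_[s["tool_rot"][1:],s["tool_rot"][0]])
    y=r.as_matrix()[:,1];yaw=np.degrees(np.arctan2(y[1],y[0]));print("at",p,"yaw",round(yaw,1),"tilt",r.as_matrix()[:,2])
    for w in wps:
        w=np.array(w,float);d=np.r_[w[:3]-p,w[3]-yaw]
        n=int(max(np.ceil(np.linalg.norm(d[:3])*1000/mm),np.ceil(abs(d[3])/deg),1))
        for k0 in range(0,n,5):
            a=np.radians(yaw);X=np.array([-np.sin(a),np.cos(a)]);Y=np.array([np.cos(a),np.sin(a)])
            rows=[]
            for k in range(1,min(5,n-k0)+1):
                q=d*k/n*1000;rows.append([round(q[:2]@X),round(q[:2]@Y),round(-q[2]),0,0,round(-q[3]/1000,1)])
            l=rows[-1];p=p+np.r_[(l[0]*X+l[1]*Y),-l[2]]/1000;yaw-=l[5]
            # remaining displacement
            print(rows)
            d2=np.r_[w[:3]-p,w[3]-yaw];rem=n-k0-len(rows)
            if rem: 
                d=d2*n/rem  # so that k/n over remaining rows covers d2
        print("  ->",w,"got",p,round(yaw,1))
E
python3 -c "
from plan import plan
plan([(.42,.27,.24,10),(.43,-.06,.2,-60),(.387,-.241,.14,-90)])"
```

```text
at [0.1982 0.5129 0.2388] yaw 68.9 tilt [-0.0004 -0.0008 -1.    ]
[[-27, -13, 0, 0, 0, np.float64(5.4)], [-54, -27, 0, 0, 0, np.float64(10.7)], [-80, -40, 0, 0, 0, np.float64(16.1)], [-107, -53, 0, 0, 0, np.float64(21.4)], [-134, -67, -1, 0, 0, np.float64(26.8)]]
[[-30, 0, 0, 0, 0, np.float64(5.3)], [-60, 0, 0, 0, 0, np.float64(10.7)], [-90, 1, 0, 0, 0, np.float64(16.0)], [-119, 1, 0, 0, 0, np.float64(21.4)], [-149, 1, 0, 0, 0, np.float64(26.7)]]
[[-27, 14, 0, 0, 0, np.float64(5.4)]]
  -> [ 0.42  0.27  0.24 10.  ] got [0.4203 0.2698 0.2398] 10.0
[[-30, -4, 4, 0, 0, np.float64(6.4)], [-59, -9, 7, 0, 0, np.float64(12.7)], [-89, -13, 11, 0, 0, np.float64(19.1)], [-119, -17, 14, 0, 0, np.float64(25.4)], [-148, -22, 18, 0, 0, np.float64(31.8)]]
[[-28, 12, 4, 0, 0, np.float64(6.4)], [-55, 24, 7, 0, 0, np.float64(12.7)], [-83, 36, 11, 0, 0, np.float64(19.1)], [-110, 48, 15, 0, 0, np.float64(25.4)], [-138, 60, 18, 0, 0, np.float64(31.8)]]
[[-17, 25, 4, 0, 0, np.float64(6.4)]]
  -> [  0.43  -0.06   0.2  -60.  ] got [ 0.4297 -0.0604  0.1998] -60.0
[[-18, 19, 9, 0, 0, np.float64(4.3)], [-36, 39, 17, 0, 0, np.float64(8.6)], [-55, 58, 26, 0, 0, np.float64(12.8)], [-73, 77, 34, 0, 0, np.float64(17.1)], [-91, 96, 43, 0, 0, np.float64(21.4)]]
[[-10, 25, 8, 0, 0, np.float64(4.3)], [-19, 50, 17, 0, 0, np.float64(8.6)]]
  -> [  0.387  -0.241   0.14  -90.   ] got [ 0.3875 -0.2413  0.1398] -90.0
```

Request:
send_rows([
  [[-27, -13, 0, 0, 0, 5.4, 0.7], [-54, -27, 0, 0, 0, 10.7, 0.7], [-80, -40, 0, 0, 0, 16, 0.7], [-107, -53, 0, 0, 0, 21.4, 0.7], [-134, -67, 0, 0, 0, 26.8, 0.7]],
], squeeze=30)

```text
time: 0.57
ee_pos: [0.2998, 0.4011, 0.2391]
tool_rot: [-0.0, 0.408, 0.913, -0.0]
contact_force: [1.4, -0.1, -0.6]
grip_width: 0.0727
grasp_force: 0.0
```

Request:
send_rows([
  [[-30, 0, 0, 0, 0, 5.3, 0.7], [-60, 0, 0, 0, 0, 10.7, 0.7], [-90, 1, 0, 0, 0, 16, 0.7], [-119, 1, 0, 0, 0, 21.4, 0.7], [-149, 1, 0, 0, 0, 26.7, 0.7]],
])

```text
time: 0.98
ee_pos: [0.4004, 0.2911, 0.2392]
tool_rot: [-0.0, 0.608, 0.794, -0.0]
contact_force: [-0.2, 1.8, -0.1]
grip_width: 0.0729
grasp_force: 0.0
```

Request:
send_rows([
  [[-27, 14, 0, 0, 0, 5.4, 0.7]],
])

```text
time: 1.07
ee_pos: [0.421, 0.2687, 0.2392]
tool_rot: [-0.0, 0.645, 0.764, -0.0]
contact_force: [0.6, 0.7, 0.7]
grip_width: 0.0728
grasp_force: 0.0
```

Request:
send_rows([
  [[-30, -4, 4, 0, 0, 6.4, 0.7], [-59, -9, 7, 0, 0, 12.7, 0.7], [-89, -13, 11, 0, 0, 19.1, 0.7], [-119, -17, 14, 0, 0, 25.4, 0.7], [-148, -22, 18, 0, 0, 31.8, 0.7]],
])

```text
time: 1.48
ee_pos: [0.4241, 0.1189, 0.2211]
tool_rot: [0.0, 0.83, 0.558, -0.0]
contact_force: [0.2, 0.2, -0.0]
grip_width: 0.0728
grasp_force: 0.0
```

Request:
send_rows([
  [[-28, 12, 4, 0, 0, 6.4, 0.7], [-55, 24, 7, 0, 0, 12.7, 0.7], [-83, 36, 11, 0, 0, 19.1, 0.7], [-110, 48, 15, 0, 0, 25.4, 0.7], [-138, 60, 18, 0, 0, 31.8, 0.7]],
])

```text
time: 1.9
ee_pos: [0.4283, -0.0314, 0.203]
tool_rot: [-0.0, 0.951, 0.31, -0.0]
contact_force: [-0.5, -0.8, 0.1]
grip_width: 0.0724
grasp_force: 0.0
```

Request:
send_rows([
  [[-17, 25, 4, 0, 0, 6.4, 0.7]],
])

```text
time: 1.98
ee_pos: [0.4295, -0.0617, 0.1992]
tool_rot: [0.0, 0.967, 0.256, 0.0]
contact_force: [0.1, 0.9, 0.7]
grip_width: 0.0724
grasp_force: 0.0
```

Request:
send_rows([
  [[-18, 19, 9, 0, 0, 4.3, 0.7], [-36, 39, 17, 0, 0, 8.6, 0.7], [-55, 58, 26, 0, 0, 12.8, 0.7], [-73, 77, 34, 0, 0, 17.1, 0.7], [-91, 96, 43, 0, 0, 21.4, 0.7]],
])

```text
time: 2.4
ee_pos: [0.3984, -0.1901, 0.1559]
tool_rot: [0.0, 0.997, 0.073, 0.0]
contact_force: [0.9, -0.6, -1.0]
grip_width: 0.0725
grasp_force: 0.0
```

Request:
send_rows([
  [[-10, 25, 8, 0, 0, 4.3, 0.7], [-19, 50, 17, 0, 0, 8.6, 0.7], [-19, 50, 17, 0, 0, 8.6, 0.7], [-19, 50, 17, 0, 0, 8.6, 0.7]],
])

```text
time: 2.73
ee_pos: [0.387, -0.2417, 0.1387]
tool_rot: [-0.0, 1.0, -0.001, -0.001]
contact_force: [-0.8, 0.5, -0.5]
grip_width: 0.0728
grasp_force: 0.0
```

Request:
send_rows([
  [[0, 0, 35, 0, 0, 0, 0.7], [0, 0, 70, 0, 0, 0, 0.7], [0, 0, 95, 0, 0, 0, 0.7], [0, 0, 113, 0, 0, 0, 0.7], [0, 0, 113, 0, 0, 0, 0.7]],
])

```text
time: 3.15
ee_pos: [0.3865, -0.2393, 0.0237]
tool_rot: [-0.002, 1.0, 0.001, -0.002]
contact_force: [-0.8, 0.1, 0.6]
grip_width: 0.0727
grasp_force: 0.0
```

Request:
send_rows([
  [[0, 0, 0, 0, 0, 0, -1], [0, 0, 0, 0, 0, 0, -1], [0, 0, 0, 0, 0, 0, -1], [0, 0, 0, 0, 0, 0, -1], [0, 0, 0, 0, 0, 0, -1]],
])

```text
time: 3.57
ee_pos: [0.3881, -0.2414, 0.0273]
tool_rot: [0.001, 1.0, -0.0, 0.001]
contact_force: [-1.7, 0.8, 6.9]
grip_width: 0.057
grasp_force: 32.9
```

Request:
send_rows([
  [[0, 0, -20, 0, 0, 0, -1], [0, 0, -50, 0, 0, 0, -1], [0, 0, -80, 0, 0, 0, -1], [8, -30, -80, 0, 0, 0, -1], [15, -65, -80, 0, 0, 0, -1]],
])

```text
time: 3.98
ee_pos: [0.4035, -0.1769, 0.1083]
tool_rot: [0.001, 1.0, -0.002, 0.002]
contact_force: [1.2, 0.8, -1.5]
grip_width: 0.0571
grasp_force: 32.8
```

Request:
send_rows([
  [[9, -38, 0, 0, 0, 0, -1], [18, -76, 0, 0, 0, 0, -1], [27, -114, 0, 0, 0, 0, -1], [36, -152, 0, 0, 0, 0, -1], [44, -190, 0, 0, 0, 0, -1]],
])

```text
time: 4.4
ee_pos: [0.4469, 0.0157, 0.1068]
tool_rot: [0.0, 1.0, -0.0, 0.0]
contact_force: [1.7, -0.0, -0.5]
grip_width: 0.0572
grasp_force: 32.8
```

Request:
send_rows([
  [[9, -40, 0, 0, 0, 0, -1], [9, -40, 35, 0, 0, 0, -1], [9, -40, 60, 0, 0, 0, -1], [9, -40, 68, 0, 0, 0, -1], [9, -40, 72, 0, 0, 0, -1]],
])

```text
time: 4.82
ee_pos: [0.4552, 0.0537, 0.0335]
tool_rot: [0.0, 1.0, -0.0, -0.001]
contact_force: [-0.1, -0.1, -0.7]
grip_width: 0.0573
grasp_force: 32.8
```

Request:
send_rows([
  [[0, 0, 0, 0, 0, 0, -1], [0, 0, 1, 0, 0, 0, -1]],
])

```text
time: 4.98
ee_pos: [0.4566, 0.0534, 0.0346]
tool_rot: [-0.0, 1.0, -0.001, 0.001]
contact_force: [0.7, 0.6, -1.3]
grip_width: 0.057
grasp_force: 32.9
```

Request:
send_rows([
  [[0, 0, 2, 0, 0, 0, -1], [0, 0, 2, 0, 0, 0, 0.7], [0, 0, 2, 0, 0, 0, 0.7], [0, 0, 2, 0, 0, 0, 0.7], [0, 0, 2, 0, 0, 0, 0.7]],
])

```text
time: 5.4
ee_pos: [0.4559, 0.0537, 0.0316]
tool_rot: [-0.0, 1.0, -0.0, 0.0]
contact_force: [1.3, -0.1, 0.6]
grip_width: 0.0728
grasp_force: 0.0
```

Request:
send_rows([
  [[0, 0, -20, 0, 0, 0, 0.7], [0, 0, -50, 0, 0, 0, 0.7], [0, 0, -80, 0, 0, 0, 0.7], [10, 31, -80, 0, 0, 0, 0.7], [20, 62, -80, 0, 0, 0, 0.7]],
])

```text
time: 5.82
ee_pos: [0.4767, -0.0082, 0.1133]
tool_rot: [0.0, 1.0, 0.001, 0.002]
contact_force: [0.9, -0.2, 0.1]
grip_width: 0.0728
grasp_force: 0.0
```

Request:
send_rows([
  [[12, 36, 0, 0, 0, 0, 0.7], [24, 72, 0, 0, 0, 0, 0.7], [36, 109, 0, 0, 0, 0, 0.7], [36, 109, 0, 0, 0, 0, 0.7], [36, 109, 0, 0, 0, 0, 0.7]],
])

```text
time: 6.23
ee_pos: [0.5117, -0.1188, 0.1111]
tool_rot: [-0.0, 1.0, -0.002, -0.0]
contact_force: [-0.4, 0.7, -0.6]
grip_width: 0.0724
grasp_force: 0.0
```

Run:
```python
from h import *
im=vision.read_camera("top");cv2.imwrite("pics/t1.png",cv2.resize(im[60:310,220:480],None,fx=2.4,fy=2.4,interpolation=cv2.INTER_CUBIC))
print(observe()["ee_pos"])
```

```text
[ 0.5114 -0.1175  0.1111]
```

View pics/t1.png

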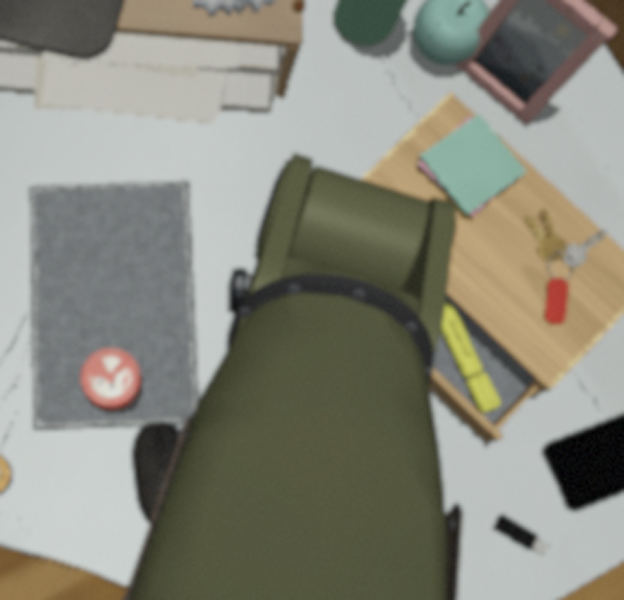

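The pot stands upright on the mat at crop (111,378), and the arm hides the tin. Next is the tin grasp.

Request:
send_rows([
  [[0, 0, 35, 0, 0, 0, 0.7], [0, 0, 70, 0, 0, 0, 0.7], [0, 0, 90, 0, 0, 0, 0.7], [0, 0, 99, 0, 0, 0, 0.7], [0, 0, 103, 0, 0, 0, 0.7]],
])

```text
time: 6.7
ee_pos: [0.5111, -0.1162, 0.0073]
tool_rot: [-0.0, 1.0, 0.0, -0.001]
contact_force: [-0.0, -0.1, -0.4]
grip_width: 0.0727
grasp_force: 0.0
```

Request:
send_rows([
  [[0, 0, 0, 0, 0, 0, -1], [0, 0, 0, 0, 0, 0, -1], [0, 0, 0, 0, 0, 0, -1], [0, 0, 0, 0, 0, 0, -1], [0, 0, 0, 0, 0, 0, -1]],
])

```text
time: 7.12
ee_pos: [0.5123, -0.1173, 0.0095]
tool_rot: [0.0, 1.0, -0.0, 0.001]
contact_force: [-0.8, 1.8, 8.0]
grip_width: 0.0549
grasp_force: 32.3
```

```bash
python3 -c "
from h import *
print(world('top',(265.95,217.2),.056)-[[.4558,.0537,0]])"
```

```text
[[-0.0025 -0.0008  0.056 ]]
```

Request:
send_rows([
  [[0, 0, -10, 0, 0, 0, -1], [0, 0, -35, 0, 0, 0, -1], [0, 0, -65, 0, 0, 0, -1], [18, -28, -70, 0, 0, 0, -1], [37, -56, -70, 0, 0, 0, -1]],
])

```text
time: 7.53
ee_pos: [0.55, -0.0617, 0.082]
tool_rot: [0.0, 1.0, -0.002, 0.002]
contact_force: [1.4, -1.3, -0.3]
grip_width: 0.0549
grasp_force: 32.1
```

Request:
send_rows([
  [[19, -29, 0, 0, 0, 0, -1], [38, -58, 0, 0, 0, 0, -1], [57, -87, 0, 0, 0, 0, -1], [76, -115, 0, 0, 0, 0, -1], [76, -115, 20, 0, 0, 0, -1]],
])

```text
time: 7.95
ee_pos: [0.6287, 0.0584, 0.0627]
tool_rot: [-0.0, 1.0, 0.002, 0.004]
contact_force: [0.7, -0.5, -0.4]
grip_width: 0.0552
grasp_force: 32.1
```

Request:
send_rows([
  [[0, 0, 25, 0, 0, 0, -1], [0, 0, 37, 0, 0, 0, -1], [0, 0, 43, 0, 0, 0, -1], [0, 0, 45, 0, 0, 0, -1], [0, 0, 45, 0, 0, 0, -1]],
])

```text
time: 8.37
ee_pos: [0.6251, 0.0534, 0.0146]
tool_rot: [-0.0, 1.0, -0.001, 0.0]
contact_force: [0.7, -0.5, -0.0]
grip_width: 0.0547
grasp_force: 32.8
```

Request:
send_rows([
  [[0, 0, 0, 0, 0, 0, 0.7], [0, 0, 0, 0, 0, 0, 0.7], [0, 0, 0, 0, 0, 0, 0.7], [0, 0, 0, 0, 0, 0, 0.7]],
])

```text
time: 8.7
ee_pos: [0.6248, 0.0535, 0.0136]
tool_rot: [0.0, 1.0, -0.0, 0.0]
contact_force: [0.0, 0.2, -0.4]
grip_width: 0.0728
grasp_force: 0.0
```

Request:
send_rows([
  [[0, 0, -20, 0, 0, 0, 0.7], [0, 0, -50, 0, 0, 0, 0.7], [0, 0, -85, 0, 0, 0, 0.7], [0, 0, -110, 0, 0, 0, 0.7], [0, 0, -110, 0, 0, 0, 0.7]],
])

```text
time: 9.12
ee_pos: [0.6269, 0.0538, 0.1295]
tool_rot: [-0.0, 1.0, -0.0, 0.004]
contact_force: [1.8, 0.1, 1.4]
grip_width: 0.0727
grasp_force: 0.0
```

Run:
```python
from ov import *
import plan
im=vision.read_camera("top");sc=vision.read_camera("scene");b=np.array([-.0025,-.0008])
c=np.array([.4525,-.1795])
C=[rect(c+b,np.radians(20),.06,.026,z) for z in (.036,0)]
A=draw("top",im,(330,190,400,260),8,[]);
B=draw("scene",sc,(310,200,400,300),6,[])[:560]
A2=draw("top",im,(330,190,400,260),8,C)
cv2.imwrite("pics/case.png",np.hstack([cv2.resize(A,(400,400)),cv2.resize(A2,(400,400))]))
cv2.imwrite("pics/scn.png",B)
g=im[190:260,330:400].astype(int)
plan.plan([(.4525,-.1795,.12,-70)])
```

```text
at [0.625  0.0537 0.1241] yaw -90.0 tilt [ 0.0017  0.     -1.    ]
[[-17, 23, 0, 0, 0, np.float64(-2.0)], [-34, 47, 1, 0, 0, np.float64(-4.0)], [-52, 70, 1, 0, 0, np.float64(-6.0)], [-69, 93, 2, 0, 0, np.float64(-8.0)], [-86, 117, 2, 0, 0, np.float64(-10.0)]]
[[-21, 20, 0, 0, 0, np.float64(-2.0)], [-42, 40, 1, 0, 0, np.float64(-4.0)], [-63, 60, 1, 0, 0, np.float64(-6.0)], [-84, 80, 2, 0, 0, np.float64(-8.0)], [-105, 100, 2, 0, 0, np.float64(-10.0)]]
  -> [  0.4525  -0.1795   0.12   -70.    ] got [ 0.4528 -0.1799  0.1201] -70.0
```

View pics/case.png

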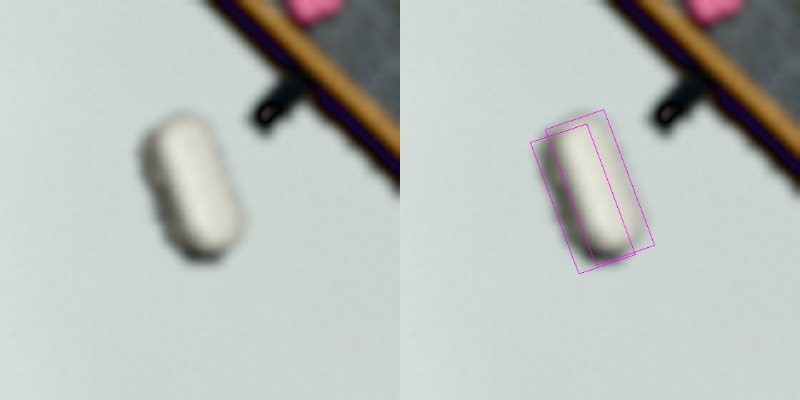

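The case sits at panel (595,190) and the overlay at 20° fits, with the pull clear to its right.

Request:
send_rows([
  [[-17, 23, 0, 0, 0, -2, 0.2], [-34, 47, 1, 0, 0, -4, 0.2], [-52, 70, 1, 0, 0, -6, 0.2], [-69, 93, 2, 0, 0, -8, 0.2], [-86, 117, 2, 0, 0, -10, 0.2]],
])

```text
time: 9.63
ee_pos: [0.537, -0.0639, 0.1196]
tool_rot: [-0.0, 0.996, 0.088, -0.001]
contact_force: [-0.3, -0.5, -0.5]
grip_width: 0.0513
grasp_force: 0.0
```

Request:
send_rows([
  [[-21, 20, 0, 0, 0, -2, 0.2], [-42, 40, 1, 0, 0, -4, 0.2], [-63, 60, 1, 0, 0, -6, 0.2], [-84, 80, 2, 0, 0, -8, 0.2], [-106, 100, 2, 0, 0, -10, 0.2]],
])

```text
time: 10.05
ee_pos: [0.45, -0.1807, 0.1179]
tool_rot: [-0.001, 0.985, 0.174, -0.001]
contact_force: [0.6, -0.8, -0.1]
grip_width: 0.0511
grasp_force: 0.0
```

Request:
send_rows([
  [[0, 0, 0, 0, 0, 0, 0.2], [0, 0, 30, 0, 0, 0, 0.2], [0, 0, 60, 0, 0, 0, 0.2], [0, 0, 85, 0, 0, 0, 0.2], [0, 0, 100, 0, 0, 0, 0.2]],
])

```text
time: 10.47
ee_pos: [0.45, -0.1791, 0.0157]
tool_rot: [-0.001, 0.985, 0.173, -0.002]
contact_force: [0.7, -0.1, -0.4]
grip_width: 0.0509
grasp_force: 0.0
```

Request:
send_rows([
  [[0, 0, 0, 0, 0, 0, 0.2], [0, 0, 0, 0, 0, 0, -1], [0, 0, 0, 0, 0, 0, -1], [0, 0, 0, 0, 0, 0, -1], [0, 0, 0, 0, 0, 0, -1]],
])

```text
time: 10.88
ee_pos: [0.452, -0.1802, 0.0202]
tool_rot: [0.0, 0.985, 0.173, 0.001]
contact_force: [0.0, 0.1, -1.0]
grip_width: 0.0245
grasp_force: 31.4
```

Request:
send_rows([
  [[0, 0, -10, 0, 0, 0, -1], [0, 0, -40, 0, 0, 0, -1], [0, 0, -75, 0, 0, 0, -1], [20, -24, -80, 0, 0, 0, -1], [41, -48, -80, 0, 0, 0, -1]],
])

```text
time: 11.3
ee_pos: [0.4749, -0.1215, 0.1031]
tool_rot: [0.001, 0.985, 0.172, 0.003]
contact_force: [0.1, 0.3, -0.0]
grip_width: 0.0245
grasp_force: 31.4
```

Request:
send_rows([
  [[24, -28, 0, 0, 0, 0, -1], [48, -56, 0, 0, 0, 0, -1], [72, -84, 0, 0, 0, 0, -1], [97, -113, 0, 0, 0, 0, -1], [122, -142, 0, 0, 0, 0, -1]],
])

```text
time: 11.72
ee_pos: [0.5404, 0.0561, 0.1007]
tool_rot: [0.0, 0.985, 0.173, 0.001]
contact_force: [0.8, -0.7, -0.1]
grip_width: 0.025
grasp_force: 31.4
```

Request:
send_rows([
  [[0, 0, 0, 0, 0, 0, -1], [0, 0, 35, 0, 0, 0, -1], [0, 0, 65, 0, 0, 0, -1], [0, 0, 72, 0, 0, 0, -1], [0, 0, 74, 0, 0, 0, -1]],
])

```text
time: 12.13
ee_pos: [0.5396, 0.0542, 0.0254]
tool_rot: [-0.0, 0.985, 0.173, -0.001]
contact_force: [0.1, -0.3, -0.3]
grip_width: 0.0248
grasp_force: 32.6
```

Request:
send_rows([
  [[0, 0, 0, 0, 0, 0, -1], [0, 0, 0, 0, 0, 0, 0.2], [0, 0, 0, 0, 0, 0, 0.2], [0, 0, 0, 0, 0, 0, 0.2], [0, 0, 0, 0, 0, 0, 0.2]],
])

```text
time: 12.55
ee_pos: [0.5401, 0.0541, 0.0259]
tool_rot: [0.0, 0.985, 0.173, 0.0]
contact_force: [-0.0, 0.1, 0.4]
grip_width: 0.0512
grasp_force: 0.0
```

Request:
send_rows([
  [[0, 0, -20, 0, 0, 0, 0.2], [0, 0, -50, 0, 0, 0, 0.2], [0, 0, -85, 0, 0, 0, 0.2], [0, 0, -110, 0, 0, 0, 0.2], [0, 0, -110, 0, 0, 0, 0.2]],
])

```text
time: 12.97
ee_pos: [0.542, 0.0543, 0.1409]
tool_rot: [0.001, 0.985, 0.173, 0.004]
contact_force: [-0.4, 0.7, 0.5]
grip_width: 0.0511
grasp_force: 0.0
```

Run:
```python
from ov import *
import plan
im=vision.read_camera("top");sc=vision.read_camera("scene")
a=np.radians(-43);ex=np.array([np.cos(a),np.sin(a)]);b=np.array([-.0025,-.0008])
p=np.array([.4885,-.2145])
C=lambda b:[rect(p+b,a,.024,.012,.040),rect(p+ex*.016+b,a,.008,.28,.044),rect(p+b+ex*(.02+.063+.08),a,.16,.28,.05)]
A=draw("top",im,(340,140,440,250),5,C(b));B=draw("scene",sc,(220,170,420,290),4,C(0*b))
cv2.imwrite("pics/d1.png",A);cv2.imwrite("pics/d2.png",B)
print(observe()["ee_pos"])
```

```text
[0.5402 0.0542 0.1361]
```

View pics/d1.png

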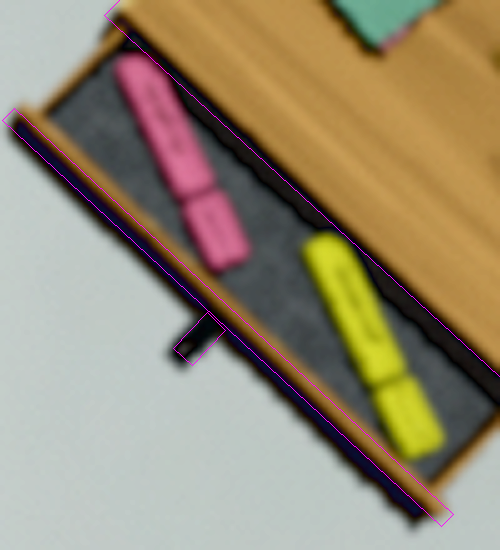

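View pics/d2.png

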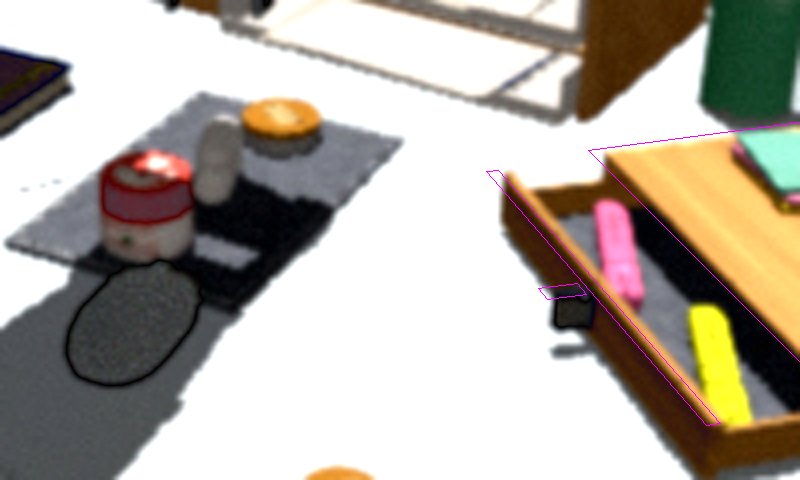

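All three stand upright on the mat, and the pull tip is at about crop (180,352), which matches the model.

```bash
python3 -c "
from plan import plan
plan([(.484,-.2105,.10,-133)])"
```

```text
at [0.5402 0.0542 0.1361] yaw -70.0 tilt [ 0.0019  0.     -1.    ]
[[-14, 23, 4, 0, 0, np.float64(6.3)], [-29, 46, 7, 0, 0, np.float64(12.6)], [-43, 69, 11, 0, 0, np.float64(18.9)], [-57, 92, 14, 0, 0, np.float64(25.2)], [-72, 115, 18, 0, 0, np.float64(31.5)]]
[[0, 27, 4, 0, 0, np.float64(6.3)], [0, 54, 7, 0, 0, np.float64(12.6)], [0, 81, 11, 0, 0, np.float64(18.9)], [-1, 108, 15, 0, 0, np.float64(25.2)], [-1, 135, 18, 0, 0, np.float64(31.5)]]
  -> [   0.484    -0.2105    0.1    -133.    ] got [ 0.4838 -0.2106  0.1001] -133.0
```

Request:
send_rows([
  [[-14, 23, 4, 0, 0, 6.3, 0.2], [-29, 46, 7, 0, 0, 12.6, 0.2], [-43, 69, 11, 0, 0, 18.9, 0.2], [-57, 92, 14, 0, 0, 25.2, 0.2], [-72, 115, 18, 0, 0, 31.5, 0.2]],
])

```text
time: 13.48
ee_pos: [0.5106, -0.0795, 0.1159]
tool_rot: [-0.0, 0.995, -0.103, -0.001]
contact_force: [1.1, 0.1, 0.1]
grip_width: 0.0509
grasp_force: 0.0
```

Request:
send_rows([
  [[0, 27, 4, 0, 0, 6.3, 0.2], [0, 54, 7, 0, 0, 12.6, 0.2], [0, 81, 11, 0, 0, 18.9, 0.2], [-1, 108, 15, 0, 0, 25.2, 0.2], [-1, 135, 18, 0, 0, 31.5, 0.2]],
])

```text
time: 13.9
ee_pos: [0.4823, -0.2115, 0.0976]
tool_rot: [-0.0, 0.929, -0.369, -0.001]
contact_force: [-0.2, 0.3, 0.4]
grip_width: 0.0512
grasp_force: 0.0
```

Request:
send_rows([
  [[0, 0, 0, 0, 0, 0, 0.2], [0, 0, 30, 0, 0, 0, 0.2], [0, 0, 55, 0, 0, 0, 0.2], [0, 0, 70, 0, 0, 0, 0.2], [0, 0, 78, 0, 0, 0, 0.2]],
])

```text
time: 14.32
ee_pos: [0.4821, -0.2096, 0.0182]
tool_rot: [-0.0, 0.93, -0.366, -0.002]
contact_force: [0.0, -0.1, 0.1]
grip_width: 0.0513
grasp_force: 0.0
```

Request:
send_rows([
  [[0, 0, 0, 0, 0, 0, -1], [0, 0, 0, 0, 0, 0, -1], [0, 0, 0, 0, 0, 0, -1], [0, 0, 0, 0, 0, 0, -1], [0, 0, 0, 0, 0, 0, -1]],
])

```text
time: 14.73
ee_pos: [0.4842, -0.2106, 0.0223]
tool_rot: [-0.0, 0.93, -0.367, 0.001]
contact_force: [1.1, 2.9, 3.7]
grip_width: 0.0113
grasp_force: 32.3
```

Request:
send_rows([
  [[-8, 0, 0, 0, 0, 0, -1], [-16, 0, 0, 0, 0, 0, -1], [-24, 0, 0, 0, 0, 0, -1], [-32, 0, 0, 0, 0, 0, -1], [-40, 0, 0, 0, 0, 0, -1]],
])

```text
time: 15.15
ee_pos: [0.4554, -0.1828, 0.0223]
tool_rot: [-0.0, 0.93, -0.367, 0.002]
contact_force: [10.7, 8.3, -0.7]
grip_width: 0.0116
grasp_force: 31.9
```

Request:
send_rows([
  [[-6, 0, 0, 0, 0, 0, -1], [-12, 0, 0, 0, 0, 0, -1], [-17, 0, 0, 0, 0, 0, -1], [-19, 0, 0, 0, 0, 0, -1], [-19, 0, 0, 0, 0, 0, -1]],
])

```text
time: 15.57
ee_pos: [0.4416, -0.1694, 0.0223]
tool_rot: [-0.001, 0.93, -0.367, 0.002]
contact_force: [9.9, 12.6, 1.0]
grip_width: 0.0117
grasp_force: 32.1
```

Request:
send_rows([
  [[0, 0, 0, 0, 0, 0, 0.2], [0, 0, 0, 0, 0, 0, 0.2], [0, 0, -5, 0, 0, 0, 0.2], [0, 0, -40, 0, 0, 0, 0.2], [0, 0, -78, 0, 0, 0, 0.2]],
])

```text
time: 15.98
ee_pos: [0.4392, -0.17, 0.0992]
tool_rot: [-0.0, 0.93, -0.367, -0.002]
contact_force: [1.1, -0.6, 0.0]
grip_width: 0.051
grasp_force: 0.0
```

Request:
send_rows([
  [[-10, -25, 0, 0, 0, -7, 0.2], [-20, -50, -5, 0, 0, -14, 0.2], [-30, -75, -10, 0, 0, -21, 0.2], [-40, -100, -15, 0, 0, -28, 0.2], [-50, -125, -20, 0, 0, -35, 0.2]],
])

```text
time: 16.4
ee_pos: [0.4894, -0.0438, 0.1201]
tool_rot: [0.0, 0.998, -0.067, 0.0]
contact_force: [0.3, -0.2, 0.1]
grip_width: 0.051
grasp_force: 0.0
```

```bash
cat > pen.py <<'E'
from seg import *
def pen(im,box,kind,z=.026,n="top"):
    h=cv2.cvtColor(im,cv2.COLOR_BGR2HSV).astype(int);H,S,V=h[...,0],h[...,1],h[...,2]
    c=mrect((H>22)&(H<38)&(S>115) if kind=="y" else (H>150)&(S>60),box)
    r=cv2.minAreaRect(c);P=world(n,cv2.boxPoints(r),z);e=[P[1]-P[0],P[2]-P[1]];l=max(e,key=np.linalg.norm)
    q=world(n,r[0],z)[0]
    print(kind,np.round(r[0],1),"mid",q,"corrected",q[:2]+[.0025,.0008],"len",[round(np.linalg.norm(x),4) for x in e],"ang",np.degrees(np.arctan2(l[1],l[0]))%180)
E
python3 - <<'E'
from pen import *
im=vision.read_camera("top");cv2.imwrite("pics/t2.png",cv2.resize(im[130:280,280:480],None,fx=3.5,fy=3.5,interpolation=cv2.INTER_CUBIC))
b=(330,130,460,270)
for k in "yp":
    try: pen(im,b,k)
    except Exception as e: print(k,e)
print(observe()["ee_pos"])
E
```

```text
y [397.1 225.7] mid [ 0.445  -0.2605  0.026 ] corrected [ 0.4475 -0.2597] len [np.float64(0.0202), np.float64(0.1114)] ang 24.70001908398359
p [363.3 196.6] mid [ 0.5141 -0.1801  0.026 ] corrected [ 0.5166 -0.1793] len [np.float64(0.0222), np.float64(0.0664)] ang 25.848912928447987
[ 0.491  -0.0407  0.1211]
```

View pics/t2.png

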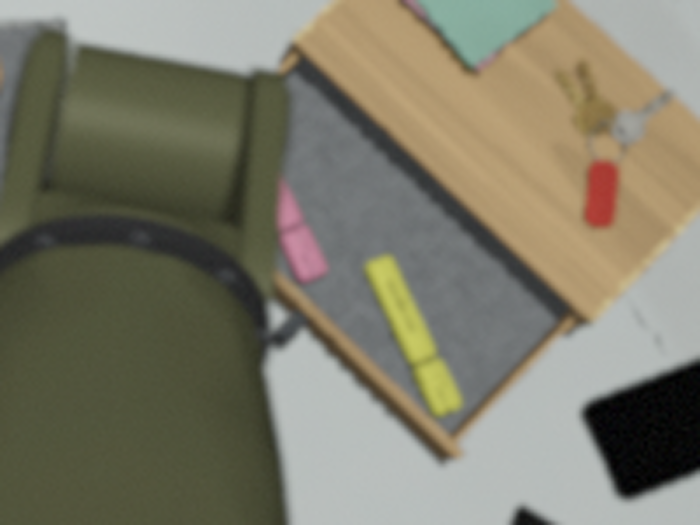

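The yellow pen is at crop (412,335), 24.7° from x, and it agrees with the predicted position to about 1 mm. The drawer is well open. I'll grip it 10 mm off-centre, away from the front board.

```bash
python3 -c "
from plan import plan
plan([(.4565,-.2553,.12,-64.5)])"
```

```text
at [ 0.491  -0.0407  0.1211] yaw -97.1 tilt [ 0.0023  0.0003 -1.    ]
[[-1, 31, 0, 0, 0, np.float64(-4.7)], [-2, 62, 0, 0, 0, np.float64(-9.3)], [-3, 93, 0, 0, 0, np.float64(-14.0)], [-4, 124, 1, 0, 0, np.float64(-18.6)], [-6, 155, 1, 0, 0, np.float64(-23.3)]]
[[-13, 28, 0, 0, 0, np.float64(-4.6)], [-26, 56, 0, 0, 0, np.float64(-9.3)]]
  -> [  0.4565  -0.2553   0.12   -64.5   ] got [ 0.4566 -0.2548  0.1201] -64.5
```

Request:
send_rows([
  [[-1, 31, 0, 0, 0, -4.7, -0.15], [-2, 62, 0, 0, 0, -9.3, -0.15], [-3, 93, 0, 0, 0, -14, -0.15], [-4, 124, 1, 0, 0, -18.6, -0.15], [-6, 155, 1, 0, 0, -23.3, -0.15]],
])

```text
time: 16.87
ee_pos: [0.461, -0.199, 0.1187]
tool_rot: [0.0, 0.991, 0.135, 0.0]
contact_force: [0.3, 0.0, 0.1]
grip_width: 0.0363
grasp_force: 0.0
```

Request:
send_rows([
  [[-13, 28, 0, 0, 0, -4.6, -0.15], [-26, 56, 0, 0, 0, -9.3, -0.15], [-26, 56, 0, 0, 0, -9.3, -0.15], [-26, 56, 0, 0, 0, -9.3, -0.15]],
])

```text
time: 17.2
ee_pos: [0.4506, -0.2595, 0.1185]
tool_rot: [0.0, 0.977, 0.211, -0.0]
contact_force: [-0.1, 0.3, 0.1]
grip_width: 0.0363
grasp_force: 0.0
```

Request:
send_rows([
  [[7, -1, 30, 0, 0, 0, -0.15], [7, -1, 60, 0, 0, 0, -0.15], [7, -1, 80, 0, 0, 0, -0.15], [7, -1, 92, 0, 0, 0, -0.15], [7, -1, 98, 0, 0, 0, -0.15]],
])

```text
time: 17.62
ee_pos: [0.4569, -0.2535, 0.0191]
tool_rot: [-0.001, 0.977, 0.213, -0.001]
contact_force: [0.2, 0.0, -0.1]
grip_width: 0.0362
grasp_force: 0.0
```

Request:
send_rows([
  [[0, 0, 0, 0, 0, 0, -0.15], [0, 0, 0, 0, 0, 0, -1], [0, 0, 0, 0, 0, 0, -1], [0, 0, 0, 0, 0, 0, -1], [0, 0, 0, 0, 0, 0, -1]],
])

```text
time: 18.03
ee_pos: [0.4578, -0.2548, 0.0215]
tool_rot: [0.001, 0.977, 0.213, 0.001]
contact_force: [-0.5, 1.5, 7.1]
grip_width: 0.0205
grasp_force: 33.0
```

Request:
send_rows([
  [[0, 0, -10, 0, 0, 0, -1], [0, 0, -35, 0, 0, 0, -1], [0, 0, -65, 0, 0, 0, -1], [0, 0, -100, 0, 0, 0, -1], [0, 0, -110, 0, 0, 0, -1]],
])

```text
time: 18.45
ee_pos: [0.4585, -0.2554, 0.136]
tool_rot: [0.002, 0.977, 0.213, 0.002]
contact_force: [-0.4, -0.8, -0.0]
grip_width: 0.0211
grasp_force: 32.1
```

Run:
```python
from plan import plan
from seg import *
plan([(.512,.315,.13,-88.6)])
im=cv2.imread("pics/scene0.png");h=cv2.cvtColor(im,cv2.COLOR_BGR2HSV).astype(int)
c=mrect((h[...,1]>80)&(h[...,2]<130),(170,165,245,225));print(cv2.boundingRect(c))
P=proj("scene",[[.5008+sx*.12*.9997-sy*.085*.0244,.3145+sx*.12*.0244+sy*.085,.02] for sx,sy in((1,1),(1,-1),(-1,-1),(-1,1))]);print(P)
P=proj("top",[[.4983+sx*.12*.9997-sy*.085*.0244,.3137+sx*.12*.0244+sy*.085,.02] for sx,sy in((1,1),(1,-1),(-1,-1),(-1,1))]);print(P)
```

```text
at [ 0.4585 -0.2554  0.136 ] yaw -65.4 tilt [ 0.0057 -0.0038 -1.    ]
[[16, -28, 0, 0, 0, np.float64(1.3)], [32, -55, 1, 0, 0, np.float64(2.6)], [48, -83, 1, 0, 0, np.float64(3.9)], [63, -110, 1, 0, 0, np.float64(5.1)], [79, -138, 2, 0, 0, np.float64(6.4)]]
[[13, -29, 0, 0, 0, np.float64(1.3)], [25, -58, 1, 0, 0, np.float64(2.6)], [38, -88, 1, 0, 0, np.float64(3.9)], [51, -117, 1, 0, 0, np.float64(5.2)], [64, -146, 2, 0, 0, np.float64(6.4)]]
[[9, -30, 0, 0, 0, np.float64(1.3)], [19, -61, 0, 0, 0, np.float64(2.6)], [28, -91, 1, 0, 0, np.float64(3.9)], [37, -122, 1, 0, 0, np.float64(5.2)], [47, -152, 1, 0, 0, np.float64(6.5)]]
[[6, -31, 0, 0, 0, np.float64(1.3)], [12, -63, 1, 0, 0, np.float64(2.6)], [17, -94, 1, 0, 0, np.float64(3.9)]]
  -> [  0.512   0.315   0.13  -88.6  ] got [0.5116 0.3152 0.13  ] -88.6
(175, 177, 61, 40)
[[194.8823 175.2815]
 [238.0803 186.4752]
 [184.88   219.2645]
 [138.318  204.1696]]
[[128.2665 151.0505]
 [196.8307 151.1405]
 [193.0688 247.9129]
 [121.5399 247.9138]]
```

Request:
send_rows([
  [[16, -28, 0, 0, 0, 1.3, -1], [32, -55, 1, 0, 0, 2.6, -1], [48, -83, 1, 0, 0, 3.9, -1], [63, -110, 1, 0, 0, 5.1, -1], [79, -138, 2, 0, 0, 6.4, -1]],
])

```text
time: 18.87
ee_pos: [0.4715, -0.0949, 0.129]
tool_rot: [0.0, 0.988, 0.157, 0.0]
contact_force: [0.1, -0.2, 0.6]
grip_width: 0.0213
grasp_force: 32.1
```

Request:
send_rows([
  [[13, -29, 0, 0, 0, 1.3, -1], [25, -58, 1, 0, 0, 2.6, -1], [38, -88, 1, 0, 0, 3.9, -1], [51, -117, 1, 0, 0, 5.2, -1], [64, -146, 2, 0, 0, 6.4, -1]],
])

```text
time: 19.28
ee_pos: [0.4868, 0.0641, 0.127]
tool_rot: [0.0, 0.995, 0.102, 0.0]
contact_force: [1.3, -0.4, -0.0]
grip_width: 0.021
grasp_force: 32.1
```

Request:
send_rows([
  [[9, -30, 0, 0, 0, 1.3, -1], [19, -61, 0, 0, 0, 2.6, -1], [28, -91, 1, 0, 0, 3.9, -1], [37, -122, 1, 0, 0, 5.2, -1], [47, -152, 1, 0, 0, 6.5, -1]],
])

```text
time: 19.7
ee_pos: [0.5017, 0.2226, 0.1258]
tool_rot: [-0.0, 0.999, 0.045, 0.0]
contact_force: [0.8, 0.2, -0.7]
grip_width: 0.0217
grasp_force: 32.1
```

Request:
send_rows([
  [[6, -31, 0, 0, 0, 2, -1], [12, -63, 1, 0, 0, 4, -1], [17, -94, 1, 0, 0, 6, -1], [17, -94, 1, 0, 0, 6, -1], [17, -94, 1, 0, 0, 6, -1]],
])

```text
time: 20.12
ee_pos: [0.5098, 0.3172, 0.1244]
tool_rot: [0.0, 1.0, -0.005, -0.0]
contact_force: [0.1, -0.9, -1.5]
grip_width: 0.0214
grasp_force: 32.1
```

Request:
send_rows([
  [[0, 0, 0, 0, 0, 0, -1], [0, 0, 0, 0, 0, 0, -1]],
])

```text
time: 20.28
ee_pos: [0.5103, 0.3152, 0.1245]
tool_rot: [0.0, 1.0, -0.007, 0.0]
contact_force: [0.0, -0.2, 0.2]
grip_width: 0.0214
grasp_force: 32.1
```

Request:
send_rows([
  [[2, 0, 35, 0, 0, 0, -1], [2, 0, 65, 0, 0, 0, -1], [2, 0, 84, 0, 0, 0, -1], [2, 0, 91, 0, 0, 0, -1], [2, 0, 93, 0, 0, 0, -1]],
])

```text
time: 20.7
ee_pos: [0.5122, 0.3151, 0.0309]
tool_rot: [0.0, 1.0, -0.007, -0.001]
contact_force: [0.7, 0.2, -0.0]
grip_width: 0.0214
grasp_force: 33.8
```

Request:
send_rows([
  [[0, 0, 1, 0, 0, 0, -1], [0, 0, 1, 0, 0, 0, -1], [0, 0, 1, 0, 0, 0, -0.15], [0, 0, 1, 0, 0, 0, -0.15], [0, 0, 1, 0, 0, 0, -0.15]],
])

```text
time: 21.12
ee_pos: [0.5125, 0.3161, 0.0308]
tool_rot: [-0.0, 1.0, -0.006, 0.0]
contact_force: [-0.0, -0.1, -0.3]
grip_width: 0.0364
grasp_force: 0.0
```

Request:
send_rows([
  [[0, 0, -10, 0, 0, 0, -0.15], [0, 0, -40, 0, 0, 0, -0.15], [0, 0, -75, 0, 0, 0, -0.15], [0, 10, -100, 0, 0, 0, -0.15], [0, 40, -100, 0, 0, 0, -0.15]],
])

```text
time: 21.53
ee_pos: [0.5134, 0.2788, 0.1368]
tool_rot: [-0.002, 1.0, -0.005, 0.004]
contact_force: [1.6, 0.1, 0.3]
grip_width: 0.0361
grasp_force: 0.0
```

Request:
send_rows([
  [[-10, 35, 0, 0, 0, 6, 0.2], [-20, 70, 0, 0, 0, 12, 0.2], [-30, 105, 0, 0, 0, 18, 0.2], [-40, 140, 0, 0, 0, 24, 0.2], [-50, 175, 0, 0, 0, 30, 0.2]],
])

```text
time: 21.95
ee_pos: [0.4588, 0.1003, 0.1312]
tool_rot: [-0.0, 0.964, -0.267, 0.001]
contact_force: [1.4, -0.4, 0.2]
grip_width: 0.0514
grasp_force: 0.0
```

Run:
```python
from pen import *
im=vision.read_camera("top");cv2.imwrite("pics/t3.png",cv2.resize(im[100:280,90:450],None,fx=2.2,fy=2.2,interpolation=cv2.INTER_CUBIC))
pen(im,(110,140,210,255),"y",.036)
from plan import plan
plan([(.4415,-.1695,.10,-133)])
```

```text
y [157.5 198. ] mid [0.4961 0.3144 0.036 ] corrected [0.4986 0.3152] len [np.float64(0.1135), np.float64(0.0246)] ang 179.81353996331936
at [0.4573 0.0961 0.1309] yaw -121.6 tilt [-0.0005 -0.0011 -1.    ]
[[14, 26, 3, 0, 0, np.float64(1.3)], [28, 52, 7, 0, 0, np.float64(2.5)], [42, 78, 10, 0, 0, np.float64(3.8)], [56, 104, 14, 0, 0, np.float64(5.1)], [70, 130, 17, 0, 0, np.float64(6.3)]]
[[17, 24, 3, 0, 0, np.float64(1.3)], [33, 49, 7, 0, 0, np.float64(2.6)], [50, 73, 10, 0, 0, np.float64(3.8)], [67, 98, 14, 0, 0, np.float64(5.1)]]
  -> [   0.4415   -0.1695    0.1    -133.    ] got [ 0.4416 -0.1698  0.0999] -133.0
```

View pics/t3.png

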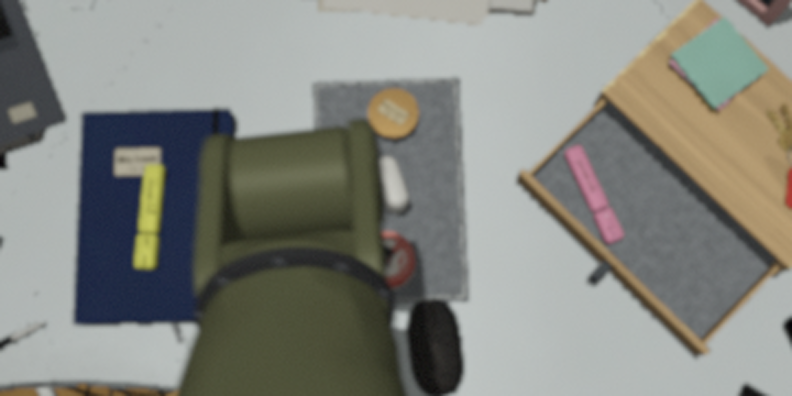

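The yellow pen lies lengthwise at crop (150,217), and the notebook's middle is at about (155,217). Pink is still in the drawer. I'll close the drawer by pushing the fin's outer end with shut fingers.

```bash
python3 -c "
from plan import plan
plan([(.424,-.153,.10,-133)])"
```

```text
at [0.4573 0.0961 0.1309] yaw -121.6 tilt [-0.0005 -0.0011 -1.    ]
[[13, 29, 4, 0, 0, np.float64(1.4)], [26, 57, 8, 0, 0, np.float64(2.9)], [38, 86, 12, 0, 0, np.float64(4.3)], [51, 115, 15, 0, 0, np.float64(5.7)], [64, 144, 19, 0, 0, np.float64(7.1)]]
[[16, 27, 4, 0, 0, np.float64(1.4)], [32, 54, 8, 0, 0, np.float64(2.9)], [48, 80, 12, 0, 0, np.float64(4.3)]]
  -> [   0.424   -0.153    0.1   -133.   ] got [ 0.4239 -0.1525  0.0999] -133.0
```

Request:
send_rows([
  [[13, 29, 4, 0, 0, 1.4, -1], [26, 57, 8, 0, 0, 2.9, -1], [38, 86, 12, 0, 0, 4.3, -1], [51, 115, 15, 0, 0, 5.7, -1], [64, 144, 19, 0, 0, 7.1, -1]],
])

```text
time: 22.42
ee_pos: [0.4408, -0.0562, 0.1122]
tool_rot: [-0.0, 0.946, -0.325, 0.001]
contact_force: [0.5, 0.5, 0.5]
grip_width: -0.0002
grasp_force: 0.0
```

Request:
send_rows([
  [[16, 27, 4, 0, 0, 1.4, -1], [32, 54, 8, 0, 0, 2.9, -1], [48, 80, 12, 0, 0, 4.3, -1], [48, 80, 12, 0, 0, 4.3, -1], [48, 80, 12, 0, 0, 4.3, -1]],
])

```text
time: 22.83
ee_pos: [0.4297, -0.1484, 0.0998]
tool_rot: [-0.0, 0.933, -0.361, 0.0]
contact_force: [-0.0, 0.0, 0.5]
grip_width: -0.0001
grasp_force: 0.0
```

Request:
send_rows([
  [[0, 0, 20, 0, 0, 0, -1], [0, 0, 45, 0, 0, 0, -1], [0, 0, 65, 0, 0, 0, -1], [0, 0, 73, 0, 0, 0, -1], [0, 0, 73, 0, 0, 0, -1]],
])

```text
time: 23.25
ee_pos: [0.4293, -0.1464, 0.0254]
tool_rot: [-0.0, 0.933, -0.359, -0.001]
contact_force: [0.1, 0.5, 1.3]
grip_width: 0.0001
grasp_force: 0.0
```

Request:
send_rows([
  [[0, 6, 0, 0, 0, 0.8, -1], [15, 6, 0, 0, 0, 0.8, -1], [35, 6, 0, 0, 0, 0.8, -1], [55, 6, 0, 0, 0, 0.8, -1], [75, 6, 0, 0, 0, 0.8, -1]],
])

```text
time: 23.67
ee_pos: [0.4821, -0.203, 0.0279]
tool_rot: [0.0, 0.931, -0.366, 0.0]
contact_force: [-3.0, 0.9, 0.3]
grip_width: 0.0003
grasp_force: 1.2
```

Request:
send_rows([
  [[15, 0, 0, 0, 0, 0, -1], [27, 0, 0, 0, 0, 0, -1], [36, 0, 0, 0, 0, 0, -1], [42, 0, 0, 0, 0, 0, -1], [47, 0, 0, 0, 0, 0, -1]],
])

```text
time: 24.08
ee_pos: [0.5163, -0.2347, 0.0275]
tool_rot: [0.0, 0.931, -0.366, 0.001]
contact_force: [-2.0, 1.2, 0.6]
grip_width: 0.0001
grasp_force: 0.9
```

Request:
send_rows([
  [[2, 0, 0, 0, 0, 0, -1], [4, 0, 0, 0, 0, 0, -1], [5, 0, 0, 0, 0, 0, -1], [6, 0, 0, 0, 0, 0, -1], [6, 0, 0, 0, 0, 0, -1]],
])

```text
time: 24.5
ee_pos: [0.5202, -0.2382, 0.0264]
tool_rot: [0.0, 0.931, -0.366, 0.0]
contact_force: [-0.6, 0.2, -0.2]
grip_width: -0.0
grasp_force: 0.1
```

Request:
send_rows([
  [[2, 0, 0, 0, 0, 0, -1], [4, 0, 0, 0, 0, 0, -1], [6, 0, 0, 0, 0, 0, -1]],
])

```text
time: 24.75
ee_pos: [0.5246, -0.2424, 0.0263]
tool_rot: [0.0, 0.931, -0.366, -0.0]
contact_force: [-8.2, 6.4, 3.2]
grip_width: -0.0003
grasp_force: 5.6
```

Request:
send_rows([
  [[1, 0, 0, 0, 0, 0, -1], [2, 0, 0, 0, 0, 0, -1], [2, 0, 0, 0, 0, 0, -1]],
])

```text
time: 25.0
ee_pos: [0.5246, -0.2425, 0.026]
tool_rot: [-0.001, 0.931, -0.366, -0.003]
contact_force: [-15.5, 12.1, 12.6]
grip_width: 0.0002
grasp_force: 9.7
```

Request:
send_rows([
  [[-10, 0, 0, 0, 0, 0, -1], [-30, 0, -10, 0, 0, 0, -1], [-50, 0, -40, 0, 0, 0, -1], [-60, -20, -75, 0, 0, 0, -1], [-60, -50, -95, 0, 0, 0, -1]],
])

```text
time: 25.42
ee_pos: [0.5154, -0.1663, 0.1245]
tool_rot: [0.0, 0.93, -0.367, 0.001]
contact_force: [0.2, -0.5, 0.4]
grip_width: 0.0002
grasp_force: 0.0
```

Request:
send_rows([
  [[0, -35, 0, 0, 0, -7, 0.2], [0, -70, 0, 0, 0, -14, 0.2], [0, -100, 0, 0, 0, -21, 0.2], [0, -130, 0, 0, 0, -28, 0.2], [0, -130, 0, 0, 0, -35, 0.2]],
])

```text
time: 25.83
ee_pos: [0.6073, -0.0675, 0.1213]
tool_rot: [-0.0, 0.998, -0.064, 0.001]
contact_force: [-0.9, 0.1, -0.9]
grip_width: 0.051
grasp_force: 0.0
```

Run:
```python
from ov import *
from plan import plan
im=vision.read_camera("top");sc=vision.read_camera("scene")
A=draw("top",im,(300,100,480,250),2.2,[]);B=draw("scene",sc,(220,150,500,300),1.41,[])
h=min(len(A),len(B));cv2.imwrite("pics/s1.png",np.hstack([A,cv2.resize(B,(395,211+0)) if 0 else cv2.copyMakeBorder(B,0,max(0,len(A)-len(B)),0,0,0)[:len(A)]]))
plan([(.5402,.0542,.136,-70)])
```

```text
at [ 0.6052 -0.0702  0.1209] yaw -97.7 tilt [-0.     -0.0001 -1.    ]
[[-16, -23, -3, 0, 0, np.float64(-5.5)], [-32, -46, -6, 0, 0, np.float64(-11.1)], [-49, -69, -9, 0, 0, np.float64(-16.6)], [-65, -92, -12, 0, 0, np.float64(-22.2)], [-81, -115, -15, 0, 0, np.float64(-27.7)]]
  -> [  0.5402   0.0542   0.136  -70.    ] got [0.5403 0.0546 0.1359] -70.0
```

View pics/s1.png

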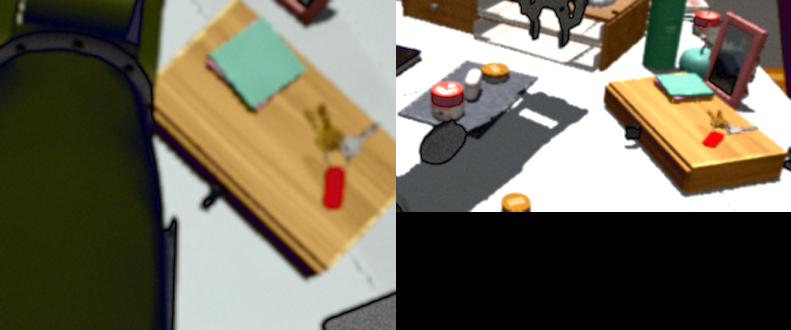

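The drawer is shut: the front sits flush in both views and the stop force rose to 23 N. Next I return the case, from its exact drop pose.

Request:
send_rows([
  [[-16, -23, -3, 0, 0, -5.5, 0.2], [-32, -46, -6, 0, 0, -11.1, 0.2], [-49, -69, -9, 0, 0, -16.6, 0.2], [-65, -92, -12, 0, 0, -22.2, 0.2], [-81, -115, -15, 0, 0, -27.7, 0.2]],
])

```text
time: 26.35
ee_pos: [0.5394, 0.0541, 0.1365]
tool_rot: [0.0, 0.985, 0.171, 0.0]
contact_force: [-0.3, -0.0, 0.1]
grip_width: 0.0507
grasp_force: 0.0
```

Request:
send_rows([
  [[0, 0, 0, 0, 0, 0, 0.2], [0, 0, 0, 0, 0, 0, 0.2]],
])

```text
time: 26.52
ee_pos: [0.5401, 0.0542, 0.1368]
tool_rot: [0.0, 0.985, 0.17, 0.0]
contact_force: [1.0, -1.0, -0.7]
grip_width: 0.0517
grasp_force: 0.0
```

Request:
send_rows([
  [[0, 0, 35, 0, 0, 0, 0.2], [0, 0, 70, 0, 0, 0, 0.2], [0, 0, 95, 0, 0, 0, 0.2], [0, 0, 108, 0, 0, 0, 0.2], [0, 0, 111, 0, 0, 0, 0.2]],
])

```text
time: 26.93
ee_pos: [0.5393, 0.0526, 0.0225]
tool_rot: [-0.0, 0.986, 0.169, -0.002]
contact_force: [0.2, -1.1, -0.7]
grip_width: 0.0514
grasp_force: 0.0
```

Request:
send_rows([
  [[0, 0, 0, 0, 0, 0, 0.2], [0, 0, 0, 0, 0, 0, -1], [0, 0, 0, 0, 0, 0, -1], [0, 0, 0, 0, 0, 0, -1], [0, 0, 0, 0, 0, 0, -1]],
])

```text
time: 27.35
ee_pos: [0.5411, 0.0538, 0.0265]
tool_rot: [0.0, 0.985, 0.171, 0.001]
contact_force: [0.5, -2.5, 6.0]
grip_width: 0.0247
grasp_force: 31.8
```

Request:
send_rows([
  [[0, 0, -10, 0, 0, 0, -1], [0, 0, -40, 0, 0, 0, -1], [0, 0, -75, 0, 0, 0, -1], [-20, 24, -80, 0, 0, 0, -1], [-41, 48, -80, 0, 0, 0, -1]],
])

```text
time: 27.77
ee_pos: [0.519, -0.0048, 0.1087]
tool_rot: [0.001, 0.985, 0.173, 0.003]
contact_force: [-0.2, -0.8, -1.0]
grip_width: 0.0246
grasp_force: 31.0
```

Request:
send_rows([
  [[-24, 28, 0, 0, 0, 0, -1], [-48, 56, 0, 0, 0, 0, -1], [-72, 84, 0, 0, 0, 0, -1], [-97, 113, 0, 0, 0, 0, -1], [-122, 142, 0, 0, 0, 0, -1]],
])

```text
time: 28.18
ee_pos: [0.4504, -0.1813, 0.1062]
tool_rot: [0.0, 0.985, 0.172, 0.0]
contact_force: [0.9, 0.4, -0.9]
grip_width: 0.0249
grasp_force: 31.0
```

Request:
send_rows([
  [[0, 0, 0, 0, 0, 0, -1], [0, 0, 0, 0, 0, 0, -1]],
])

```text
time: 28.35
ee_pos: [0.4507, -0.1813, 0.1061]
tool_rot: [0.0, 0.985, 0.17, 0.0]
contact_force: [-0.0, 0.3, -0.7]
grip_width: 0.0248
grasp_force: 31.0
```

Request:
send_rows([
  [[2, -1, 35, 0, 0, 0, -1], [2, -1, 65, 0, 0, 0, -1], [2, -1, 80, 0, 0, 0, -1], [2, -1, 84, 0, 0, 0, -1], [2, -1, 86, 0, 0, 0, -1]],
])

```text
time: 28.77
ee_pos: [0.4529, -0.177, 0.0201]
tool_rot: [-0.001, 0.985, 0.172, -0.001]
contact_force: [-17.5, 6.6, 40.7]
grip_width: 0.025
grasp_force: 36.9
```

Request:
send_rows([
  [[0, 0, 0, 0, 0, 0, -1], [0, 0, 0, 0, 0, 0, 0.2], [0, 0, 0, 0, 0, 0, 0.2], [0, 0, 0, 0, 0, 0, 0.2], [0, 0, 0, 0, 0, 0, 0.2]],
])

```text
time: 29.18
ee_pos: [0.453, -0.1779, 0.0195]
tool_rot: [0.0, 0.985, 0.172, 0.0]
contact_force: [0.5, -0.6, -0.9]
grip_width: 0.0515
grasp_force: 0.0
```

Request:
send_rows([
  [[0, 0, -20, 0, 0, 0, 0.2], [0, 0, -50, 0, 0, 0, 0.2], [0, 0, -85, 0, 0, 0, 0.2], [0, 0, -110, 0, 0, 0, 0.2], [0, 0, -110, 0, 0, 0, 0.2]],
])

```text
time: 29.6
ee_pos: [0.4547, -0.179, 0.1342]
tool_rot: [0.002, 0.985, 0.172, 0.003]
contact_force: [0.1, 0.8, 0.6]
grip_width: 0.0513
grasp_force: 0.0
```

```bash
python3 -c "
from plan import plan
plan([(.6248,.0535,.124,-90)])"
```

```text
at [ 0.4547 -0.179   0.1342] yaw -70.2 tilt [ 0.007  -0.0034 -1.    ]
[[24, -16, 1, 0, 0, np.float64(2.0)], [48, -32, 2, 0, 0, np.float64(4.0)], [72, -48, 3, 0, 0, np.float64(5.9)], [96, -64, 4, 0, 0, np.float64(7.9)], [119, -81, 5, 0, 0, np.float64(9.9)]]
[[21, -20, 1, 0, 0, np.float64(2.0)], [42, -40, 2, 0, 0, np.float64(4.0)], [63, -60, 3, 0, 0, np.float64(5.9)], [83, -80, 4, 0, 0, np.float64(7.9)], [104, -100, 5, 0, 0, np.float64(9.9)]]
  -> [  0.6248   0.0535   0.124  -90.    ] got [0.6245 0.0538 0.1242] -90.0
```

Request:
send_rows([
  [[24, -16, 1, 0, 0, 2, 0.7], [48, -32, 2, 0, 0, 4, 0.7], [72, -48, 3, 0, 0, 6, 0.7], [96, -64, 4, 0, 0, 8, 0.7], [119, -81, 5, 0, 0, 9.9, 0.7]],
])

```text
time: 30.02
ee_pos: [0.5379, -0.0604, 0.1237]
tool_rot: [-0.0, 0.996, 0.085, -0.0]
contact_force: [-0.4, -0.6, -0.4]
grip_width: 0.0724
grasp_force: 0.0
```

Request:
send_rows([
  [[21, -20, 1, 0, 0, 2, 0.7], [42, -40, 2, 0, 0, 4, 0.7], [63, -60, 3, 0, 0, 6, 0.7], [83, -80, 4, 0, 0, 8, 0.7], [104, -100, 5, 0, 0, 9.9, 0.7]],
])

```text
time: 30.43
ee_pos: [0.623, 0.056, 0.1184]
tool_rot: [0.0, 1.0, -0.001, -0.0]
contact_force: [0.6, -0.7, -0.4]
grip_width: 0.0728
grasp_force: 0.0
```

Request:
send_rows([
  [[0, 0, 0, 0, 0, 0, 0.7], [0, 0, 0, 0, 0, 0, 0.7], [0, 0, 0, 0, 0, 0, 0.7]],
])

```text
time: 30.68
ee_pos: [0.6222, 0.0543, 0.1186]
tool_rot: [0.0, 1.0, 0.0, -0.001]
contact_force: [0.9, -0.1, 0.1]
grip_width: 0.0725
grasp_force: 0.0
```

Request:
send_rows([
  [[3, 1, 35, 0, 0, 0, 0.7], [3, 1, 70, 0, 0, 0, 0.7], [3, 1, 92, 0, 0, 0, 0.7], [3, 1, 102, 0, 0, 0, 0.7], [3, 1, 105, 0, 0, 0, 0.7]],
])

```text
time: 31.1
ee_pos: [0.6246, 0.0527, 0.0127]
tool_rot: [0.0, 1.0, -0.001, -0.001]
contact_force: [-0.8, -0.8, 0.3]
grip_width: 0.0724
grasp_force: 0.0
```

Request:
send_rows([
  [[0, 0, 0, 0, 0, 0, 0.7], [0, 0, 0, 0, 0, 0, -1], [0, 0, 0, 0, 0, 0, -1], [0, 0, 0, 0, 0, 0, -1], [0, 0, 0, 0, 0, 0, -1]],
])

```text
time: 31.52
ee_pos: [0.6267, 0.0534, 0.0165]
tool_rot: [0.0, 1.0, -0.0, 0.002]
contact_force: [-0.9, -2.1, 7.1]
grip_width: 0.0553
grasp_force: 31.9
```

Request:
send_rows([
  [[0, 0, -10, 0, 0, 0, -1], [0, 0, -35, 0, 0, 0, -1], [0, 0, -65, 0, 0, 0, -1], [-18, 28, -70, 0, 0, 0, -1], [-37, 56, -70, 0, 0, 0, -1]],
])

```text
time: 31.93
ee_pos: [0.5898, -0.0022, 0.0881]
tool_rot: [0.0, 1.0, 0.001, 0.003]
contact_force: [0.3, -1.2, -1.3]
grip_width: 0.055
grasp_force: 32.1
```

Request:
send_rows([
  [[-19, 29, 0, 0, 0, 0, -1], [-38, 58, 0, 0, 0, 0, -1], [-57, 87, 0, 0, 0, 0, -1], [-76, 115, 0, 0, 0, 0, -1], [-76, 115, 0, 0, 0, 0, -1]],
])

```text
time: 32.35
ee_pos: [0.5104, -0.1211, 0.0855]
tool_rot: [0.0, 1.0, -0.002, 0.0]
contact_force: [-0.6, -0.0, -0.9]
grip_width: 0.0549
grasp_force: 32.1
```

Request:
send_rows([
  [[0, 0, 0, 0, 0, 0, -1], [0, 0, 0, 0, 0, 0, -1]],
])

```text
time: 32.52
ee_pos: [0.5131, -0.1173, 0.0853]
tool_rot: [0.0, 1.0, -0.0, 0.001]
contact_force: [0.3, -0.1, 0.5]
grip_width: 0.0548
grasp_force: 32.1
```

Request:
send_rows([
  [[-1, 0, 35, 0, 0, 0, -1], [-1, 0, 60, 0, 0, 0, -1], [-1, 0, 70, 0, 0, 0, -1], [-1, 0, 74, 0, 0, 0, -1], [-1, 0, 75, 0, 0, 0, -1]],
])

```text
time: 32.93
ee_pos: [0.5122, -0.1166, 0.0099]
tool_rot: [-0.0, 1.0, 0.0, -0.0]
contact_force: [-3.3, 1.9, 6.7]
grip_width: 0.0547
grasp_force: 33.1
```

Request:
send_rows([
  [[0, 0, 0, 0, 0, 0, -1], [0, 0, 1, 0, 0, 0, 0.7], [0, 0, 1, 0, 0, 0, 0.7], [0, 0, 1, 0, 0, 0, 0.7], [0, 0, 1, 0, 0, 0, 0.7]],
])

```text
time: 33.35
ee_pos: [0.5118, -0.1174, 0.0086]
tool_rot: [0.0, 1.0, -0.0, 0.0]
contact_force: [-1.0, -0.6, 0.9]
grip_width: 0.0725
grasp_force: 0.0
```

Request:
send_rows([
  [[0, 0, -20, 0, 0, 0, 0.7], [0, 0, -50, 0, 0, 0, 0.7], [0, 0, -85, 0, 0, 0, 0.7], [-9, -30, -100, 0, 0, 0, 0.7], [-19, -60, -100, 0, 0, 0, 0.7]],
])

```text
time: 33.77
ee_pos: [0.4942, -0.0578, 0.112]
tool_rot: [0.001, 1.0, -0.001, 0.003]
contact_force: [0.9, 0.3, -0.0]
grip_width: 0.0727
grasp_force: 0.0
```

Request:
send_rows([
  [[-12, -37, 0, 0, 0, 0, 0.7], [-24, -74, 0, 0, 0, 0, 0.7], [-37, -111, 0, 0, 0, 0, 0.7], [-37, -111, 0, 0, 0, 0, 0.7], [-37, -111, 0, 0, 0, 0, 0.7]],
])

```text
time: 34.18
ee_pos: [0.4553, 0.055, 0.1086]
tool_rot: [0.0, 1.0, 0.001, 0.0]
contact_force: [0.2, -0.2, -0.3]
grip_width: 0.0728
grasp_force: 0.0
```

Request:
send_rows([
  [[0, 0, 0, 0, 0, 0, 0.7], [0, 0, 0, 0, 0, 0, 0.7]],
])

```text
time: 34.35
ee_pos: [0.4561, 0.0528, 0.1083]
tool_rot: [0.0, 1.0, -0.001, 0.0]
contact_force: [0.6, 0.5, 0.2]
grip_width: 0.0727
grasp_force: 0.0
```

Request:
send_rows([
  [[0, -1, 30, 0, 0, 0, 0.7], [0, -1, 55, 0, 0, 0, 0.7], [0, -1, 70, 0, 0, 0, 0.7], [0, -1, 76, 0, 0, 0, 0.7], [0, -1, 76, 0, 0, 0, 0.7]],
])

```text
time: 34.77
ee_pos: [0.4553, 0.0537, 0.0312]
tool_rot: [0.0, 1.0, -0.001, -0.001]
contact_force: [-0.1, -0.4, -0.0]
grip_width: 0.0725
grasp_force: 0.0
```

Request:
send_rows([
  [[0, 0, 0, 0, 0, 0, -1], [0, 0, 0, 0, 0, 0, -1], [0, 0, 0, 0, 0, 0, -1], [0, 0, 0, 0, 0, 0, -1], [0, 0, 0, 0, 0, 0, -1]],
])

```text
time: 35.18
ee_pos: [0.4564, 0.0545, 0.0333]
tool_rot: [0.0, 1.0, -0.0, 0.001]
contact_force: [-0.4, -3.0, 6.7]
grip_width: 0.0568
grasp_force: 32.7
```

Request:
send_rows([
  [[0, 0, -20, 0, 0, 0, -1], [0, 0, -50, 0, 0, 0, -1], [0, 0, -80, 0, 0, 0, -1], [-8, 30, -80, 0, 0, 0, -1], [-15, 65, -80, 0, 0, 0, -1]],
])

```text
time: 35.6
ee_pos: [0.4412, -0.0101, 0.1142]
tool_rot: [0.0, 1.0, 0.001, 0.002]
contact_force: [0.4, -0.4, -1.6]
grip_width: 0.057
grasp_force: 32.7
```

Request:
send_rows([
  [[-9, 38, 0, 0, 0, 0, -1], [-18, 76, 0, 0, 0, 0, -1], [-27, 114, 0, 0, 0, 0, -1], [-36, 152, 0, 0, 0, 0, -1], [-44, 190, 0, 0, 0, 0, -1]],
])

```text
time: 36.02
ee_pos: [0.3957, -0.2021, 0.1128]
tool_rot: [0.0, 1.0, -0.0, 0.0]
contact_force: [0.5, -0.8, -0.4]
grip_width: 0.0572
grasp_force: 32.7
```

Request:
send_rows([
  [[-5, 20, 0, 0, 0, 0, -1], [-9, 40, 0, 0, 0, 0, -1], [-9, 40, 0, 0, 0, 0, -1], [-9, 40, 0, 0, 0, 0, -1]],
])

```text
time: 36.35
ee_pos: [0.3872, -0.2409, 0.1124]
tool_rot: [-0.0, 1.0, -0.001, 0.0]
contact_force: [-0.6, 0.9, -2.0]
grip_width: 0.0576
grasp_force: 32.7
```

Request:
send_rows([
  [[0, 0, 35, 0, 0, 0, -1], [0, 0, 65, 0, 0, 0, -1], [0, 0, 79, 0, 0, 0, -1], [0, 0, 84, 0, 0, 0, -1], [0, 0, 85, 0, 0, 0, -1]],
])

```text
time: 36.77
ee_pos: [0.3875, -0.2393, 0.027]
tool_rot: [-0.001, 1.0, 0.0, -0.001]
contact_force: [0.2, -0.5, -1.4]
grip_width: 0.0573
grasp_force: 33.4
```

Request:
send_rows([
  [[0, 0, 1, 0, 0, 0, -1], [0, 0, 1, 0, 0, 0, 0.7], [0, 0, 1, 0, 0, 0, 0.7], [0, 0, 1, 0, 0, 0, 0.7], [0, 0, 1, 0, 0, 0, 0.7]],
])

```text
time: 37.18
ee_pos: [0.3877, -0.2404, 0.0267]
tool_rot: [0.0, 1.0, -0.0, 0.0]
contact_force: [-0.3, -0.6, -0.0]
grip_width: 0.0723
grasp_force: 0.0
```

Request:
send_rows([
  [[0, 0, -20, 0, 0, 0, 0.7], [0, 0, -50, 0, 0, 0, 0.7], [0, 0, -85, 0, 0, 0, 0.7], [0, 0, -120, 0, 0, 0, 0.7], [0, -30, -130, 0, 0, 0, 0.7]],
])

```text
time: 37.6
ee_pos: [0.3891, -0.2134, 0.1613]
tool_rot: [0.002, 1.0, -0.002, 0.003]
contact_force: [2.0, 0.9, 0.9]
grip_width: 0.0727
grasp_force: 0.0
```

Request:
send_rows([
  [[0, -35, 0, 0, 0, 0, 0.7], [0, -70, 0, 0, 0, 0, 0.7], [0, -105, 0, 0, 0, 0, 0.7], [0, -140, 0, 0, 0, 0, 0.7], [0, -175, 0, 0, 0, 0, 0.7]],
])

```text
time: 38.02
ee_pos: [0.3873, -0.0338, 0.1566]
tool_rot: [0.0, 1.0, -0.0, 0.0]
contact_force: [0.8, 0.1, -1.1]
grip_width: 0.0722
grasp_force: 0.0
```

Request:
send_rows([
  [[0, -30, 0, 0, 0, 0, 0.7], [0, -60, 0, 0, 0, 0, 0.7], [0, -60, 0, 0, 0, 0, 0.7]],
])

```text
time: 38.27
ee_pos: [0.3874, 0.0281, 0.1566]
tool_rot: [-0.0, 1.0, 0.001, 0.0]
contact_force: [0.7, -0.4, 0.0]
grip_width: 0.0726
grasp_force: 0.0
```

Run:
```python
from h import *
im=vision.read_camera("top");a=im[100:300,100:490];b=cv2.imread("pics/top0.png")[100:300,320:490]
f=lambda x:cv2.resize(x,None,fx=2,fy=2,interpolation=cv2.INTER_CUBIC)
o=np.zeros((600,780,3),np.uint8);o[:400]=f(a);o=o[:400]
d=cv2.imread("pics/top0.png")[100:300,100:490]
cv2.imwrite("pics/fin.png",o)
t0=cv2.cvtColor(cv2.imread("pics/top0.png"),cv2.COLOR_BGR2HSV).astype(int);t1=cv2.cvtColor(im,cv2.COLOR_BGR2HSV).astype(int)
from seg import mrect
for n,box in(("pot",(370,230,415,275)),("tin",(320,180,352,215))):
    for t in(t0,t1):
        c=mrect(t[...,1]>75,box);m=cv2.moments(c);print(n,m["m10"]/m["m00"],m["m01"]/m["m00"],m["m00"])
g0=cv2.imread("pics/top0.png",0)[205:240,345:385];g1=cv2.cvtColor(im,cv2.COLOR_BGR2GRAY)[205:240,345:385]
print("case shift",cv2.phaseCorrelate(g0.astype(float),g1.astype(float)))
```

```text
pot 390.64410480349346 250.06732168850073 458.0
pot 389.6375545851528 250.07605531295488 458.0
tin 335.92782526115855 197.86894586894587 351.0
tin 336.46164772727275 198.60795454545453 352.0
case shift ((-0.10228851849206677, -0.37952871066947225), 0.7732684452700449)
```

View pics/fin.png

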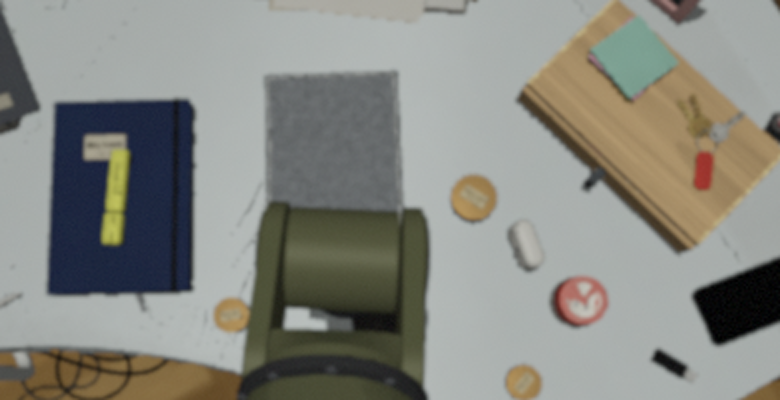

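All the objects are back within about 1 px (2.5 mm) of where they started. The pen is on the notebook at crop (115,198) and the drawer is shut.

```bash
python3 -c "
from plant import ticket
print(ticket.finish_job())"
```

```text
the job is handed in; nothing more can be done
None
```

The job is handed in: the yellow highlighter lies lengthwise on the middle of the notebook, the pink one is in the shut drawer, and the pot, case and tin are back within about 3 mm of their starting spots by the camera; no verdict was returned.

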